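Set out the watchmaker's place for the next movement

ROBOT

A 6-joint arm with a two-finger parallel gripper is mounted at the origin on the work surface. World frame = base frame: x ahead of the robot, y to its left, z up, the work surface at z = 0. Lengths are in m, angles in rad, forces in N, time in s.
With the tool pointing down it reaches from about 0.25 to 0.725 m from the base axis. Payload 4 kg.
Tool frame: the origin (TCP) lies where the fingers leave the gripper's body, on its centre line; the fingertips stand 73 mm ahead of it and the grasp point (between the pads) lies 54 mm ahead of it (bot.tip_reach is the z of the fingertips in the tool frame, in m); z points along the fingers, x is the direction in which the jaws open and shut, and the axes are right-handed (so a half turn about z gives the same grasp; the last joint's range is limited). The gripper opens to 85 mm and grips with 20 to 120 N. Pads are 22 mm wide; open, the fingers measure 114 mm over their backs; the gripper's body (76 mm by 85 mm) begins 54 mm behind the grasp point. The pads swing forward as they close: fully open they stand 13 mm farther back than shut.
Start: joints at [1.141, 0.241, 0.005, 1.335, 0, 1.571], TCP at [0.208, 0.455, 0.304] pointing down, gripper open.
Joint ranges: [-2.72, 2.72], [-1.05, 1.87], [-1.09, 1.28], [-1.99, 2.15], [-1.42, 1.44], [-3.14, 3.14]. Speed limits (rad/s): [2.79, 2.79, 3.14, 3.14, 3.14, 3.14].

INTERFACE

Orientations are given as a unit quaternion [x, y, z, w].
In Python, from workcell import bot, vision, job_done gives the robot as it stands.
- The arm moves only by the tool drive_tool, never from a script. Its argument "steps" is one flat list of numbers, 7 for each row, row after row: the shift along the tool's x, y, z in m, then the turn, a rotation vector about the tool's x, y, z in degrees, then the closure, from -1 (fully open) to 1 (shut). A call has 1 to 8 rows; each row shifts and turns the commanded pose from where the row before left it, along the tool's axes as they then stand; what a row does not reach is not made up. A row lasts 1/12 s, in which the tool goes at most 41.7 mm and 7.16 degrees, less where a joint would pass 70% of its speed; a pose out of reach is approached as far as the arm can. A call is refused whole if a number of a shift passes 0.0417 or a number of a turn 7.16, either way. A call with a gripper value outside its range is refused whole. The fingers move at their own pace and stop on an object; the grip force is fixed at half the most. Time passes only in rows, so rows that do not move let the fingers close. It gives the time, the measured TCP pose, the force and the opening at its end, in the units of the state.
- bot.get_obs(): the state, without advancing time (a new reading comes with each control period).
- vision.camera(name): name is "scene" or "top" or "wrist"; returns (picture, depth): 384x512x3 uint8, red, green, blue; 384x512 float32, m along the optical axis (not along the pixel's ray), 0 where there is no reading.
- vision.camera_model(name): a dict with "mtx" (3x3 intrinsics, pixels), "rvec" (rotation vector, rad) and "tvec" (3), from world to camera coordinates, as OpenCV has them. Camera axes: x right, y down, z forward; pixel columns grow to the right and rows downward; lengths in m; the calibration is good to about 2 mm. The wrist camera is an equidistant fisheye: a pixel r from the principal point sees the ray r / f radians off the axis. A picture is of the moment at which its call begins: read the wrist's pose just before it. camera_model takes no time and is no camera call; for the wrist camera it gives the pose at the moment of the call.
- job_done(): hands the job in, once; it reports no verdict.
The state is a dict: "clock": time; "joint_pos": joint angles; "joint_vel": joint speeds; "tau": joint torques, N m; "eef_pos": TCP position; "tool_rot": TCP orientation; "ft_force": force on the tool from outside, world axes, zero at the start; "ft_torque": the same for the moment, N m; "grip_width": finger opening in m.
Only numpy, scipy, OpenCV 4.12 (cv2) and the standard library are available. Lean on these libraries where they do the work, as an engineer would, in place of code of your own. Each camera call takes 0.05 s, during which the arm holds its last target.

TASK

Set out the watchmaker's bench for the next movement: stand the brass oil pot in the white ring to the left of the round movement holder on the green mat and the black loupe in the ring behind the holder (the mat's yellow stripe is its front; left is as seen from that side, which faces the robot), and leave the ring on the right empty. Put the red parts tray on the blue pad, square inside its white outline, and stack the light green parts tray centred and square on top of the red one, long sides parallel. Leave the dust blower, the amber jar and the screwdriver where they are.

Things in the scene. Friction and masses are not known exactly. Their poses are not given: they have to be found in the camera images.
- oil_pot_centre (a point): Brass oil pot: an upright cylinder 36 mm in diameter and 29 mm high with a small red knob on its lid (37 mm high in all). The point is on its axis, 14.5 mm above its underside; z is up.
- loupe_centre (a point): Watchmaker's eye loupe: an upright black cylinder 32 mm in diameter and 34 mm high, with a yellow-green band and a pale blue lens on top. The point is its centre, 17 mm above its underside; z is up.
- red_tray_centre (a point): Dark red watch-parts tray: a solid block 84 (x) by 50 (y) by 24 mm high with shallow parts wells on top, the same either way round; top flat for stacking. The point is its centre, 12 mm above its underside; x runs along its long side, z up.
- green_tray_centre (a point): Light green watch-parts tray: a solid block 76 (x) by 44 (y) by 26 mm high with shallow parts wells on top, the same either way round. The point is its centre, 13 mm above its underside; x runs along its long side, z up.
- work_mat: Fixed green mat, 150 (x) by 194 (y) by 3 mm, yellow stripe along its front edge. Origin on the bench below the centre of the round steel movement holder fixed on it (40 mm across, top 29 mm above the bench); mat spans x -50 to 100 mm. +x to its back, +y to its left. White printed rings 50 mm across: left at (0, 68), right at (0, -68), behind at (68, 0) mm.
- tray_pad: Fixed blue rubber pad, 130 (x) by 100 (y) by 3 mm thick, with a white printed oblong outline 98 (x) by 64 (y) mm at its centre. The origin is the centre of its underside, on the bench; x runs along its long side.
- blower: Bystander, leave alone: loose grey rubber dust blower standing upright, bulb 50 mm in diameter, 85 mm high in all with its nozzle up. The origin is the centre of its underside.
- parts_jar: Bystander, leave alone: loose amber glass jar with a black cap, 42 mm in diameter, 50 mm high. The origin is the centre of its underside.
- screwdriver: Bystander, leave alone: loose screwdriver 130 mm long lying on the bench beyond the work, between blower and jar; x runs along it, towards the tip. The origin is at the bench, about the middle of its length.
Not all that is in view belongs to the job. Leave any purple look-alike of the part that bears red_tray_centre alone.

How it is judged:
By the outcome, as a careful person would: the job done as asked, in the order asked, and still so for the second after the job is handed in, with the robot touching nothing.
It also fails if it takes over 109 s, if anything falls off the work surface, if the arm or the gripper's body presses on something with over 40 N, if the wrist force passes 120 N, or if a joint passes its speed limit or range.

## Working session

There is one attempt and no reset: what is moved stays moved. The work goes in short steps, Python scripts to look and compute and a tool call to move; the robot and the scene stay as the last step left them, time stands still between calls to the robot, and variables do not carry over. Pictures are saved under pics/ and viewed, and the job is handed in when it is done.

Besides the shell and the picture viewer there is one more tool, called after "Emit:" as a command line: name --argument value ..., lists and objects as JSON in quotes. drive_tool: Moves the arm, as the interface text tells. Its arguments: {"type":"object","properties":{"steps":{"type":"array"}},"required":["steps"]}

```bash
ls; mkdir -p pics; python3 - <<'E'
from workcell import bot, vision
import cv2
o=bot.get_obs(); print({k:o[k] for k in('clock','eef_pos','tool_rot','grip_width')}, bot.tip_reach)
for n in('scene','top','wrist'):
    m=vision.camera_model(n)
    p,d=vision.camera(n); cv2.imwrite(f'pics/{n}0.png',cv2.resize(p[:,:,::-1],(800,600),interpolation=cv2.INTER_CUBIC))
    import numpy as np; np.savez(f'{n}0.npz',p=p,d=d,**m)
    print(n,m)
E
```

```text
pics
{'clock': 0.0, 'eef_pos': array([0.20815579, 0.45408272, 0.3030122 ]), 'tool_rot': array([ 8.41628386e-01,  5.40056082e-01, -8.79352751e-04,  5.62170247e-04]), 'grip_width': 0.08536347861716033} 0.0726
scene {'mtx': array([[372.30800539,   0.        , 246.02566586],
       [  0.        , 372.30800539, 193.24416236],
       [  0.        ,   0.        ,   1.        ]]), 'rvec': array([ 2.19786981,  0.73083273, -0.33904993]), 'tvec': array([-0.51157152, -0.21443442,  1.10144959])}
top {'mtx': array([[470.64962693,   0.        , 244.69381946],
       [  0.        , 470.64962693, 180.72791117],
       [  0.        ,   0.        ,   1.        ]]), 'rvec': array([ 2.16908242, -2.17398493,  0.0894529 ]), 'tvec': array([0.0259051 , 0.62950832, 0.98642472])}
wrist {'mtx': array([[297.31863964,   0.        , 254.00206085],
       [  0.        , 297.31863964, 192.25580633],
       [  0.        ,   0.        ,   1.        ]]), 'rvec': array([-2.4502314 , -1.57345447, -0.20612207]), 'tvec': array([-0.49847774, -0.03389328,  0.37902266])}
```

View pics/top0.png

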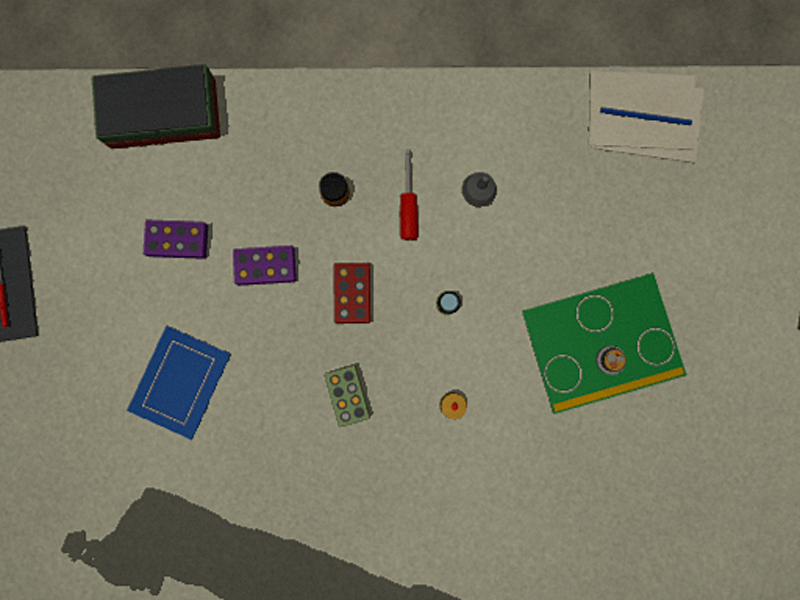

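View pics/scene0.png

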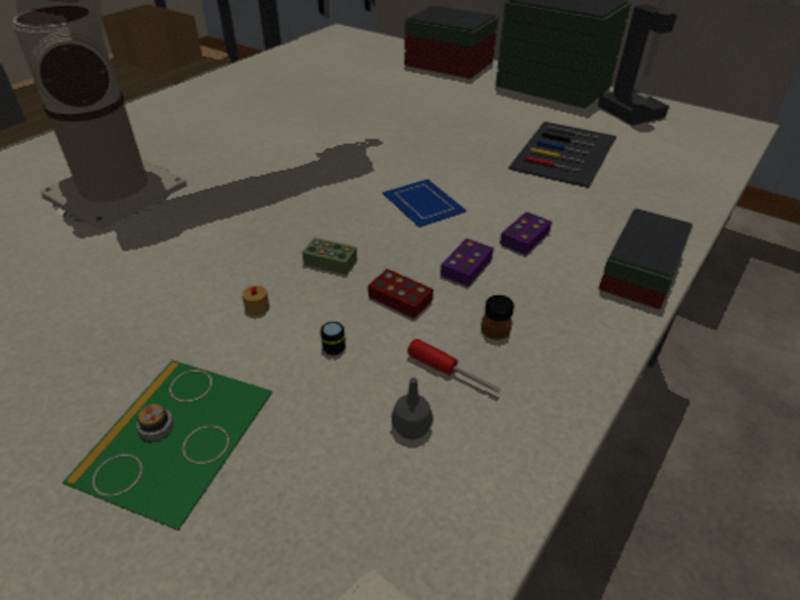

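```bash
cat > h.py <<'E'
import numpy as np, cv2
from scipy.spatial.transform import Rotation as R
def load(f):
    z=np.load(f); return z['p'],z['d'],{k:z[k] for k in('mtx','rvec','tvec')}
def ray(m,uv,fish=False):
    uv=np.atleast_2d(np.float64(uv)); K=m['mtx']
    x=(uv-[K[0,2],K[1,2]])/K[0,0]
    if fish:
        r=np.linalg.norm(x,axis=1,keepdims=True)+1e-12
        d=np.hstack([x/r*np.sin(r),np.cos(r)])
    else: d=np.hstack([x,np.ones((len(x),1))])
    Rm=R.from_rotvec(np.ravel(m['rvec'])).as_matrix(); c=-Rm.T@np.ravel(m['tvec'])
    return c,d@Rm
def onz(m,uv,z,fish=False):
    c,d=ray(m,uv,fish); return c+d*((z-c[2])/d[:,2])[:,None]
def px(m,P,fish=False):
    P=np.atleast_2d(P);Rm=R.from_rotvec(np.ravel(m['rvec'])).as_matrix(); q=P@Rm.T+np.ravel(m['tvec'])
    K=m['mtx']
    if fish:
        rr=np.linalg.norm(q[:,:2],axis=1); th=np.arctan2(rr,q[:,2]); x=q[:,:2]/(rr[:,None]+1e-12)*th[:,None]
    else: x=q[:,:2]/q[:,2:]
    return x*K[0,0]+[K[0,2],K[1,2]]
def blobs(p,lo,hi,amin=60,k=3):
    hsv=cv2.cvtColor(p,cv2.COLOR_RGB2HSV)
    m=cv2.inRange(hsv,np.array(lo),np.array(hi))
    m=cv2.morphologyEx(m,cv2.MORPH_CLOSE,np.ones((k,k),np.uint8))
    cs,_=cv2.findContours(m,cv2.RETR_EXTERNAL,cv2.CHAIN_APPROX_NONE)
    return sorted([c for c in cs if cv2.contourArea(c)>amin],key=cv2.contourArea,reverse=True)
def rect(m,c,z,fish=False):
    P=onz(m,c[:,0],z,fish)[:,:2]
    (a,b),(w,h),t=cv2.minAreaRect((P*1000).astype(np.float32))
    if w<h: w,h,t=h,w,t+90
    return np.round([a,b,w,h,(t+90)%180-90],1)
E
python3 - <<'E'
from h import *
p,d,m=load('top0.npz')
hsv=cv2.cvtColor(p,cv2.COLOR_RGB2HSV)
for n,(u,v) in dict(red=(353,320),purple=(243,262),green=(330,375),pot=(448,398),mat=(640,300),pad=(160,345),loupe=(449,302),stripe=(600,395),table=(300,200)).items(): print(n,hsv[int(v*.64),int(u*.64)])
print('cam',ray(m,[0,0])[0])
for n,lo,hi,z in [('pad',(100,120,50),(125,255,255),.003),('mat',(50,120,50),(75,255,255),.003),('red',(0,150,60),(6,255,255),.024),('purple',(130,80,30),(160,255,255),.024),('green',(35,50,60),(60,130,255),.026),('pot',(8,130,100),(25,255,255),.029),('loupe',(90,20,100),(110,140,255),.034)]:
    for c in blobs(p,lo,hi,40,9)[:4]: print(n,cv2.contourArea(c),np.round(c[:,0].mean(0)),rect(m,c,z))
E
```

```text
red [  2 185 110]
purple [49 52 54]
green [ 43  96 127]
pot [ 20 193 164]
mat [ 68 193  95]
pad [107 228 105]
loupe [ 91  58 140]
stripe [ 22 255 152]
table [ 26  43 136]
cam [0.53817826 0.01665401 1.03926528]
pad 2595.5 [114. 244.] [492.9 310.6 129.7 100.2 -23.8]
pad 98.5 [413.  74.] [ 871.6 -355.4  129.     6.6   81.4]
mat 5843.5 [386. 220.] [ 546.4 -284.9  192.6  148.8  -74. ]
red 812.0 [225. 187.] [6.165e+02 6.710e+01 8.250e+01 4.780e+01 2.000e-01]
red 289.5 [261. 138.] [ 7.236e+02 -1.230e+01  6.630e+01  2.400e+01 -2.000e-01]
red 68.0 [  1. 195.] [600.4 551.   56.8   8.7   2.6]
purple 852.5 [112. 153.] [691.9 313.9  87.7  50.5  87.6]
purple 837.5 [169. 170.] [654.9 189.1  85.6  50.1 -86.6]
green 680.5 [222. 253.] [475.   74.1  75.8  43.8  16.3]
green 147.5 [385. 189.] [ 600.5 -288.   142.    50.6  -74. ]
green 99.5 [352. 246.] [ 493.3 -200.3   56.8   35.1   36.8]
green 92.0 [427. 217.] [ 547.1 -358.8   64.2   35.5   16.5]
pot 270.5 [395. 249.] [ 484.9 -294.9  181.6   10.   -73.9]
pot 185.5 [290. 260.] [461.5 -71.3  33.9  31.5  89.9]
pot 119.5 [393. 230.] [ 523.3 -291.2   25.7   25.5   -1.7]
loupe 572.0 [101. 247.] [494.3 308.1 121.1  87.7 -23.7]
loupe 76.0 [287. 193.] [602.5 -66.   21.3  21.1 -45.3]
```

View pics/wrist0.png

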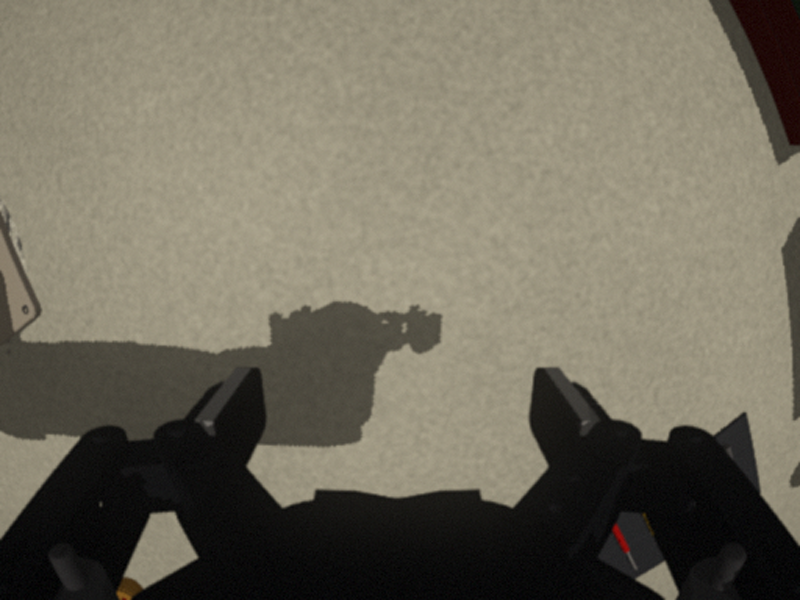

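```bash
cat > plan.py <<'E'
import sys,math
from h import *
from workcell import bot
def plan(x,y,z,yaw,clo,n=None,hold=0,start=None,level=True):
    o=bot.get_obs(); P=np.array(o['eef_pos']) ; Q=R.from_quat(o['tool_rot'])
    if start is not None: P,Q=start
    T=np.array([x,y,z]); a=math.radians(yaw)
    QT=R.from_matrix(np.array([[math.cos(a),math.sin(a),0],[math.sin(a),-math.cos(a),0],[0,0,-1]]))
    D=np.linalg.norm(T-P); A=np.degrees((Q.inv()*QT).magnitude())
    n=n or max(1,math.ceil(D/.036),math.ceil(A/6.5)); out=[]
    for i in range(n):
        k=n-i
        s=np.round(Q.inv().apply((T-P)/k),4 if k==1 else 3); r=np.round(np.degrees((Q.inv()*QT).as_rotvec())/k,1)
        if np.abs(r[:2]).max()<.15: r[:2]=0
        out.append([*s,*r,clo]); P=P+Q.apply(s); Q=Q*R.from_rotvec(np.radians(r))
    out+= [[0]*6+[clo]]*hold
    for i in range(0,len(out),8): print('['+', '.join(', '.join('%g'%(v+0.) for v in r) for r in out[i:i+8])+']')
    return P,Q
def show():
    o=bot.get_obs(); M=R.from_quat(o['tool_rot']).as_matrix()
    print('t%.2f'%o['clock'],np.round(o['eef_pos'],4),'yaw %.1f tilt %.2f'%(np.degrees(math.atan2(M[1,0],M[0,0])),np.degrees(math.acos(min(1,-M[2,2])))),'w %.4f'%o['grip_width'],np.round(o['ft_force'],1),np.round(o['joint_pos'],2))
if __name__=='__main__':
    show(); s=None
    for a in sys.argv[1:]:
        v=[float(t) for t in a.split(',')]
        s=plan(*v[:5],n=int(v[5]) if len(v)>5 and v[5] else None,hold=int(v[6]) if len(v)>6 else 0,start=s)
E
python3 plan.py 0.46,-0.05,0.23,16,-1
python3 - <<'E'
from h import *
p,d,m=load('scene0.npz')
cv2.imwrite('pics/crop.png',cv2.resize(p[120:260,180:370,::-1],None,fx=4,fy=4,interpolation=cv2.INTER_CUBIC))
E
```

```text
t0.15 [0.2082 0.4542 0.3032] yaw 65.4 tilt 0.09 w 0.0851 [ 0.8 -0.7 -0.5] [ 1.14  0.24  0.    1.34 -0.    1.57]
[-0.022, 0.027, 0.005, 0, 0, 3.1, -1, -0.021, 0.029, 0.005, 0, 0, 3.1, -1, -0.019, 0.03, 0.005, 0, 0, 3.1, -1, -0.017, 0.031, 0.005, 0, 0, 3.1, -1, -0.016, 0.031, 0.004, 0, 0, 3.1, -1, -0.014, 0.032, 0.005, 0, 0, 3.1, -1, -0.012, 0.033, 0.004, 0, 0, 3.1, -1, -0.01, 0.034, 0.005, 0, 0, 3.1, -1]
[-0.009, 0.034, 0.004, 0, 0, 3.1, -1, -0.007, 0.035, 0.005, 0, 0, 3.1, -1, -0.005, 0.035, 0.004, 0, 0, 3.1, -1, -0.003, 0.035, 0.005, 0, 0, 3.1, -1, -0.001, 0.035, 0.004, 0, 0, 3, -1, 0.001, 0.035, 0.005, 0, 0, 3.1, -1, 0.003, 0.035, 0.004, 0, 0, 3, -1, 0.005, 0.0348, 0.0048, 0, 0, 3.1, -1]
```

View pics/crop.png

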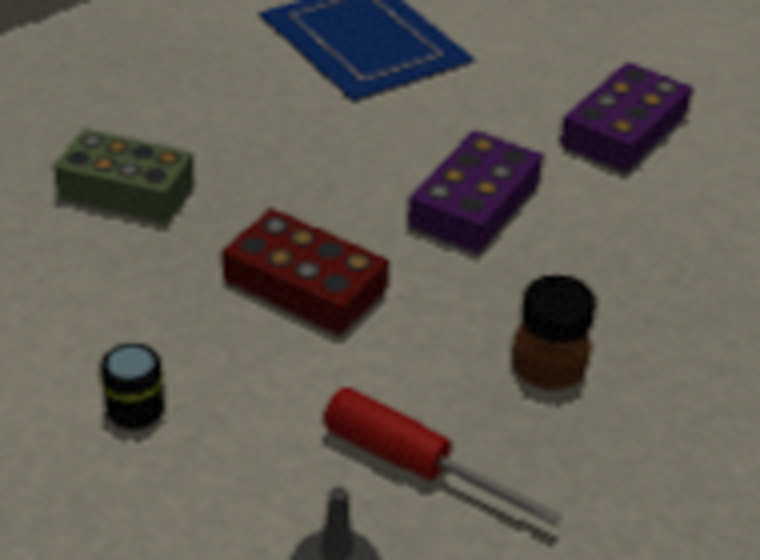

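Tray candidates in the top view (800-px picture): (353,292) dark red, and (176,239) and (265,265), both purple. The dark red one, at crop (305,270), fits the description. The purple ones are the look-alikes and stay put. The pot (453,405) and loupe (449,302) are unique.

Emit:
drive_tool --steps '[-0.022,0.027,0.005,0,0,3.1,-1,-0.021,0.029,0.005,0,0,3.1,-1,-0.019,0.03,0.005,0,0,3.1,-1,-0.017,0.031,0.005,0,0,3.1,-1,-0.016,0.031,0.004,0,0,3.1,-1,-0.014,0.032,0.005,0,0,3.1,-1,-0.012,0.033,0.004,0,0,3.1,-1,-0.01,0.034,0.005,0,0,3.1,-1]'

```text
clock: 0.82
eef_pos: [0.3347, 0.2009, 0.2657]
tool_rot: [0.938, 0.346, 0.0, -0.0]
ft_force: [0.5, 0.1, 0.7]
grip_width: 0.0853
```

Emit:
drive_tool --steps '[-0.009,0.034,0.004,0,0,3.1,-1,-0.007,0.035,0.005,0,0,3.1,-1,-0.005,0.035,0.004,0,0,3.1,-1,-0.003,0.035,0.005,0,0,3.1,-1,-0.001,0.035,0.004,0,0,3,-1,0.001,0.035,0.005,0,0,3.1,-1,0.003,0.035,0.004,0,0,3,-1,0.005,0.035,0.005,0,0,3.1,-1]'

```text
clock: 1.48
eef_pos: [0.4606, -0.0515, 0.2296]
tool_rot: [0.991, 0.137, -0.0, -0.0]
ft_force: [0.8, 0.6, 0.5]
grip_width: 0.0852
```

Emit:
drive_tool --steps '[0,0,0,0,0,0,-1,0,0,0,0,0,0,-1]'

```text
clock: 1.65
eef_pos: [0.4604, -0.0512, 0.2291]
tool_rot: [0.991, 0.137, -0.001, -0.0]
ft_force: [-0.5, 0.3, 0.2]
grip_width: 0.0856
```

```bash
cat > snap.py <<'E'
import sys
from workcell import bot,vision
import cv2,numpy as np
n,f=sys.argv[1:3]
m=vision.camera_model(n); p,d=vision.camera(n)
np.savez(f+'.npz',p=p,d=d,**m); cv2.imwrite(f'pics/{f}.png',cv2.resize(p[:,:,::-1],(800,600),interpolation=cv2.INTER_CUBIC))
from plan import show; show()
E
python3 snap.py wrist w1
```

```text
t1.70 [ 0.4599 -0.0502  0.2293] yaw 15.9 tilt 0.11 w 0.0851 [-1.   1.1 -0.4] [-0.11  0.22 -0.23  1.13  0.    1.18]
```

View pics/w1.png

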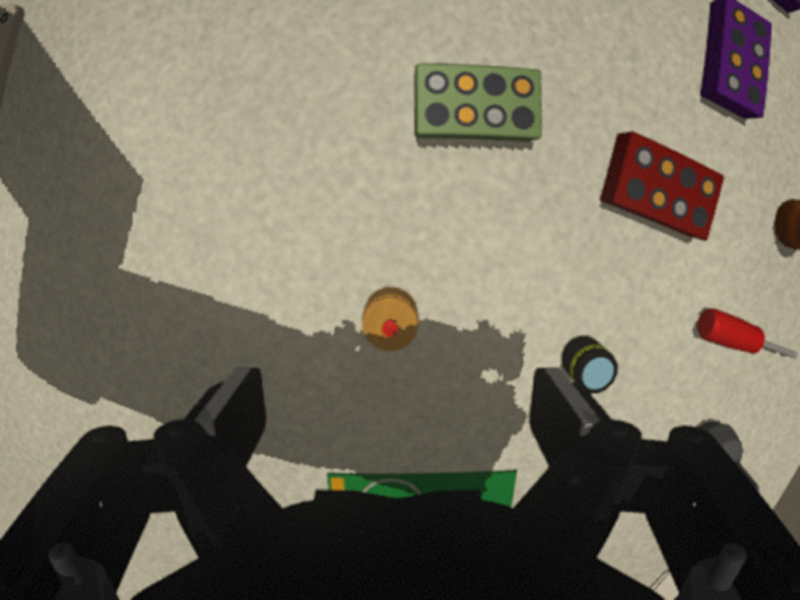

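The wrist view shows the pot at (390,322) with its red knob at (389,328), the loupe at (597,372), the green tray at (478,101) and the red tray at (663,187).

```bash
python3 - <<'E'
from h import *
p,d,m=load('w1.npz')
hsv=cv2.cvtColor(p,cv2.COLOR_RGB2HSV)
for n,lo,hi,z in [('knob',(0,150,90),(6,255,255),.034),('red',(0,150,40),(6,255,120),.024),('green',(35,60,60),(60,150,255),.026),('pot',(8,130,30),(25,255,255),.029),('loupe',(90,20,100),(110,140,255),.034)]:
    for c in blobs(p,lo,hi,30,7)[:4]: print(n,cv2.contourArea(c),np.round(c[:,0].mean(0)),rect(m,c,z,True))
k=[389*.64,327*.64]
print(onz(m,[k],.037,True))
print(px(m,[[.46,-.0715,0.029],[.4615,-.0713,.0]],True)/.64)
E
```

```text
knob 2705.0 [427. 119.] [610.   63.1  78.6  45.9   0.9]
knob 640.0 [469. 212.] [711.  -12.5  71.6  22.3   0.9]
knob 64.5 [249. 210.] [461.4 -74.9   9.1   8.2  62. ]
red 3160.0 [423. 119.] [611.9  64.   90.5  49.5   0.9]
red 135.5 [456. 212.] [699.4 -21.   48.8  19.4 -28.6]
green 3579.0 [305.  65.] [475.2  70.3  75.4  45.3  16.5]
green 191.0 [266. 305.] [ 513.  -185.6   82.9   17.7   16.2]
pot 1054.0 [249. 204.] [460.6 -71.   39.1  33.4  88.9]
pot 360.0 [505. 143.] [732.9  80.8  37.8  30.2 -64.9]
pot 68.0 [298.  73.] [469.7  59.6   9.4   8.2 -74.2]
pot 66.0 [298.  53.] [463.7  78.    8.8   8.2 -74.6]
loupe 288.0 [382. 238.] [603.7 -68.9  22.9  21.8  13.7]
[[ 0.46081815 -0.07350796  0.037     ]]
[[388.8171553  319.54023585]
 [391.82167468 306.93279859]]
```

```bash
python3 plan.py 0.461,-0.0728,0.13,16,-1,4,0 0.461,-0.0728,0.077,16,-1,3,1
```

```text
t1.70 [ 0.4599 -0.0502  0.2293] yaw 15.9 tilt 0.11 w 0.0851 [-1.   1.1 -0.4] [-0.11  0.22 -0.23  1.13  0.    1.18]
[-0.001, 0.006, 0.025, 0, 0, 0, -1, -0.001, 0.005, 0.025, 0, 0, 0, -1, -0.001, 0.006, 0.025, 0, 0, 0, -1, -0.002, 0.0052, 0.0243, 0, 0, -0.1, -1]
[0, 0, 0.018, 0, 0, 0, -1, 0, 0, 0.017, 0, 0, 0, -1, 0.0001, 0, 0.018, 0, 0, 0, -1, 0, 0, 0, 0, 0, 0, -1]
```

Emit:
drive_tool --steps '[-0.001,0.006,0.025,0,0,0,-1,-0.001,0.005,0.025,0,0,0,-1,-0.001,0.006,0.025,0,0,0,-1,-0.002,0.005,0.024,0,0,0,-1,0,0,0.018,0,0,0,-1,0,0,0.017,0,0,0,-1,0,0,0.018,0,0,0,-1,0,0,0,0,0,0,-1]'

```text
clock: 2.37
eef_pos: [0.4587, -0.0704, 0.0753]
tool_rot: [0.99, 0.14, -0.003, -0.001]
ft_force: [-1.0, 0.5, 0.4]
grip_width: 0.0855
```

Emit:
drive_tool --steps '[0,0,0,0,0,0,1,0,0,0,0,0,0,1,0,0,0,0,0,0,1,0,0,0,0,0,0,1,0,0,0,0,0,0,1,0,0,0,0,0,0,1]'

```text
clock: 2.87
eef_pos: [0.4626, -0.0723, 0.0795]
tool_rot: [0.99, 0.139, 0.001, 0.0]
ft_force: [-0.2, 0.1, 5.4]
grip_width: 0.0339
```

```bash
python3 snap.py wrist w2; python3 plan.py
```

```text
t2.92 [ 0.4625 -0.0722  0.0795] yaw 16.0 tilt 0.17 w 0.0339 [-1.4 -0.4  5.5] [-0.16  0.41 -0.42  0.74  0.    1.14]
t2.92 [ 0.4625 -0.0722  0.0795] yaw 16.0 tilt 0.17 w 0.0339 [-1.4 -0.4  5.5] [-0.16  0.41 -0.42  0.74  0.    1.14]
```

View pics/w2.png

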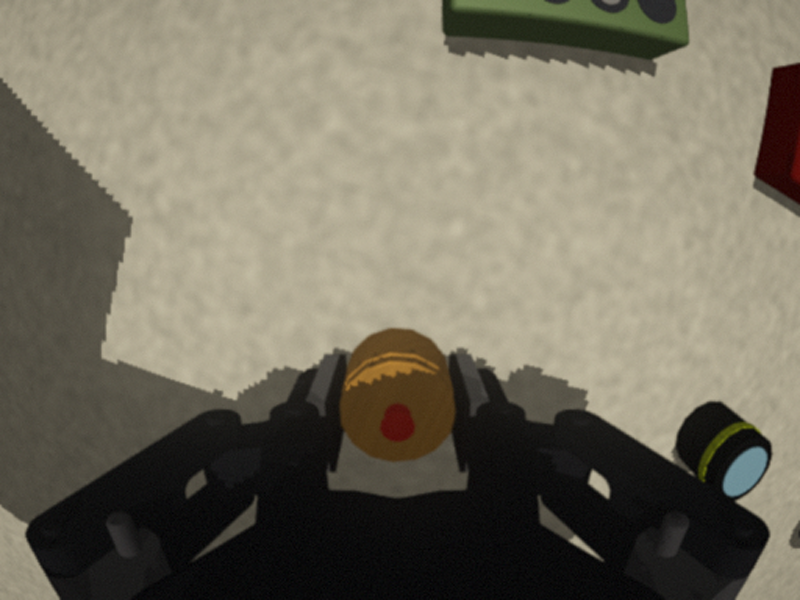

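```bash
python3 - <<'E'
from h import *
p,d,m=load('w2.npz')
print(onz(m,[[397*.64,415*.64]],.037,True), onz(m,[[398*.64,395*.64]],.033,True))
for n,lo,hi,z in [('knob',(0,150,60),(6,255,255),.034),('pot',(8,130,30),(25,255,255),.029)]:
    for c in blobs(p,lo,hi,30,7)[:4]: print(n,cv2.contourArea(c),np.round(c[:,0].mean(0)),rect(m,c,z,True))
E
python3 plan.py 0.4625,-0.0722,0.14,16,1,3 0.4925,-0.2264,0.15,16,1,,1
```

```text
[[ 0.46144254 -0.0703124   0.037     ]] [[ 0.46055625 -0.06615893  0.033     ]]
knob 344.0 [254. 270.] [462.6 -74.2  11.5   9.  -74.1]
knob 76.0 [510. 100.] [564.7  44.2  17.6   4.5 -71.8]
pot 4868.5 [254. 254.] [461.2 -69.5  42.9  34.6 -74.1]
t2.92 [ 0.4625 -0.0722  0.0795] yaw 16.0 tilt 0.17 w 0.0339 [-1.4 -0.4  5.5] [-0.16  0.41 -0.42  0.74  0.    1.14]
[0, 0, -0.02, 0, 0, 0, 1, 0, 0, -0.02, 0, 0, 0, 1, 0.0002, 0, -0.0205, 0, -0.2, 0, 1]Traceback (most recent call last):
  File "plan.py", line 25, in <module>
    v=[float(t) for t in a.split(',')]
       ~~~~~^^^
ValueError: could not convert string to float: ''
```

```bash
sed -i "s/float(t) for t/float(t or 0) for t/" plan.py; python3 plan.py 0.4625,-0.0722,0.14,16,1,3 0.504,-0.2275,0.14,16,1,,2
```

```text
t2.92 [ 0.4625 -0.0722  0.0795] yaw 16.0 tilt 0.17 w 0.0339 [-1.4 -0.4  5.5] [-0.16  0.41 -0.42  0.74  0.    1.14]
[0, 0, -0.02, 0, 0, 0, 1, 0, 0, -0.02, 0, 0, 0, 1, 0.0002, 0, -0.0205, 0, -0.2, 0, 1]
[-0.001, 0.032, 0, 0, 0, 0, 1, 0, 0.032, 0, 0, 0, 0, 1, -0.001, 0.032, 0, 0, 0, 0, 1, 0, 0.032, 0, 0, 0, 0, 1, -0.0009, 0.0327, 0.0001, 0, 0, 0, 1, 0, 0, 0, 0, 0, 0, 1, 0, 0, 0, 0, 0, 0, 1]
```

Emit:
drive_tool --steps '[0,0,-0.01,0,0,0,1,0,0,-0.025,0,0,0,1,0,0,-0.025,0,0,0,1]'

```text
clock: 3.17
eef_pos: [0.4606, -0.0722, 0.1383]
tool_rot: [0.99, 0.139, -0.001, -0.0]
ft_force: [0.3, -0.3, -0.9]
grip_width: 0.0336
```

Emit:
drive_tool --steps '[0,0.032,0,0,0,0,1,-0.001,0.032,0,0,0,0,1,0,0.032,0,0,0,0,1,-0.001,0.032,0,0,0,0,1,-0.001,0.033,0,0,0,0,1,0,0,0,0,0,0,1,0,0,0,0,0,0,1]'

```text
clock: 3.75
eef_pos: [0.5032, -0.2296, 0.1383]
tool_rot: [0.991, 0.137, 0.001, 0.0]
ft_force: [-0.5, 0.4, 0.0]
grip_width: 0.0337
```

```bash
python3 snap.py wrist w3
```

```text
t3.80 [ 0.5027 -0.2283  0.138 ] yaw 15.9 tilt 0.03 w 0.0340 [-0.1  0.9 -1.4] [-0.43  0.47 -0.12  0.98  0.    0.87]
```

View pics/w3.png

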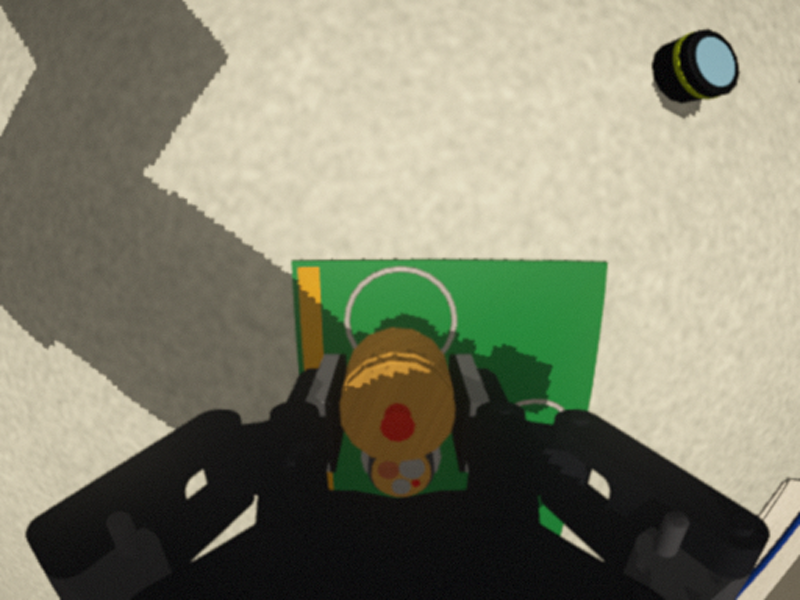

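The pot is held at (397,400). The left ring shows behind it, running from about (345,318) to (457,318) with its top at (400,268).

```bash
cat > ring.py <<'E'
from h import *
def ringfit(f,guess,z=.003,lo=18,fish=True):
    # white pixels within 17..33mm of guess -> circle of fixed radius
    p,d,m=load(f); hsv=cv2.cvtColor(p,cv2.COLOR_RGB2HSV)
    v,u=np.nonzero((hsv[...,1]<95)&(hsv[...,2]>90))
    P=onz(m,np.c_[u,v],z,fish)[:,:2]; g=np.array(guess,float)
    from scipy.optimize import least_squares
    for w in(.010,.006,.004):
        r=np.linalg.norm(P-g,axis=1); S=P[abs(r-.0245)<w]
        s=least_squares(lambda q:np.linalg.norm(S-q[:2],axis=1)-q[2],[*g,.0245],loss='soft_l1',f_scale=.001); g=s.x[:2]
    print(f,'ring',np.round(s.x*1000,1),len(S)); return g
E
python3 - <<'E'
from ring import *
p,d,m=load('w3.npz')
print(np.round(onz(m,np.array([[347,318],[455,318],[400,269]])*.64,.003,True)*1000,1))
ringfit('w3.npz',(.504,-.2264))
ringfit('w3.npz',(.504,-.2234))
for q,e in((-.2264,.5037),): ringfit('top0.npz',(.5037,-.2264),fish=False)
ringfit('top0.npz',(.5878,-.2731),fish=False)
ringfit('top0.npz',(.5411,-.3572),fish=False)
E
```

```text
[[ 480.  -234.7    3. ]
 [ 528.5 -221.     3. ]
 [ 497.4 -205.7    3. ]]
w3.npz ring [ 502.2 -221.4   25.1] 665
w3.npz ring [ 502.1 -219.9   25.1] 738
top0.npz ring [ 504.  -226.7   24.9] 114
top0.npz ring [ 588.  -273.2   24.8] 108
top0.npz ring [ 541.3 -357.3   24.8] 106
```

Emit:
drive_tool --steps '[0.001,0,0.02,0,0,0,1,0,0,0.02,0,0,0,1,0,0,0.01,0,0,0,1,0,0,0.004,0,0,0,1,0,0,0,0,0,0,1,0,0,0,0,0,0,1]'

```text
clock: 4.3
eef_pos: [0.504, -0.2269, 0.0844]
tool_rot: [0.99, 0.139, 0.0, 0.0]
ft_force: [0.8, -0.3, -0.5]
grip_width: 0.0339
```

```bash
python3 plan.py
```

```text
t4.30 [ 0.504  -0.2269  0.0844] yaw 16.0 tilt 0.01 w 0.0339 [ 0.8 -0.3 -0.5] [-0.42  0.53 -0.18  0.86  0.    0.87]
```

Emit:
drive_tool --steps '[0,0,0.001,0,0,0,1,0,0,0,0,0,0,1,0,0,0,0,0,0,0,0,0,0,0,0,0,-0.3,0,0,0,0,0,0,-0.3,0,0,0,0,0,0,-0.3,0,0,0,0,0,0,-0.3]'

```text
clock: 4.88
eef_pos: [0.504, -0.2277, 0.083]
tool_rot: [0.99, 0.139, 0.0, 0.0]
ft_force: [-0.5, -1.4, -0.6]
grip_width: 0.0558
```

Emit:
drive_tool --steps '[0,0,-0.015,0,0,0,-0.3,0,0,-0.03,0,0,0,-0.3,0,-0.01,-0.035,0,0,0,-1,0,-0.03,-0.02,0,0,0,-1,0,-0.03,0,0,0,0,-1,0,0,0,0,0,0,-1,0,0,0,0,0,0,-1]'

```text
clock: 5.47
eef_pos: [0.4844, -0.1593, 0.1835]
tool_rot: [0.99, 0.14, 0.0, 0.0]
ft_force: [0.9, -0.3, 0.5]
grip_width: 0.0855
```

```bash
python3 snap.py wrist w4
```

```text
t5.52 [ 0.4847 -0.16    0.1831] yaw 16.0 tilt 0.04 w 0.0855 [-0.2 -0.6  0.2] [-0.32  0.35 -0.18  1.05 -0.    0.97]
```

View pics/w4.png

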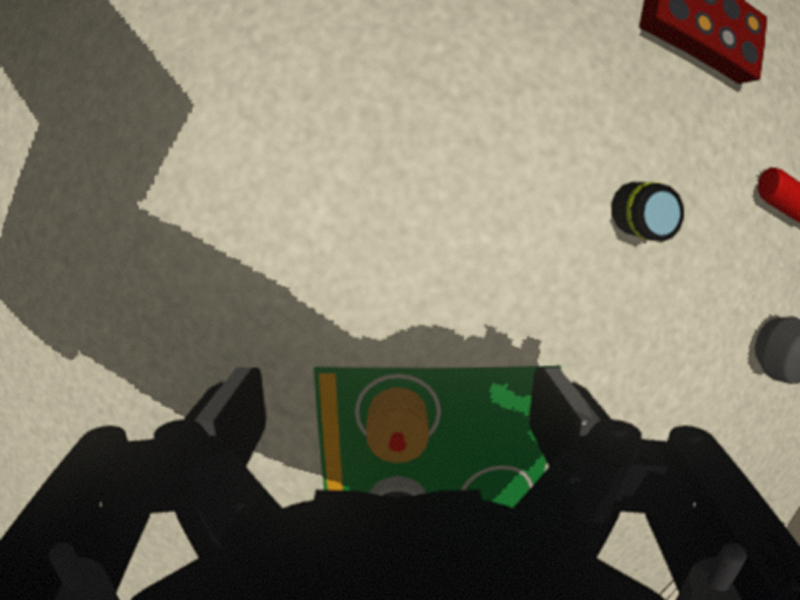

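The pot stands in the left ring at (398,420), with its base edge at about (397,388) and the ring's top edge at (398,376).

```bash
python3 - <<'E'
from h import *
p,d,m=load('w4.npz')
cs=blobs(p,(8,130,30),(25,255,255),300,5)
for c in cs:
    q=c[:,0]; 
    if 235<q[:,0].mean()<275: 
        t=q[q[:,1].argmin()]; print('base edge px',t/.64, onz(m,[t],.003,True)*1000)
print('ring top',onz(m,[[398*.64,376*.64]],.003,True)*1000,'sides',onz(m,np.array([[356,410],[440,410]])*.64,.003,True)*1000)
c=blobs(p,(90,20,100),(110,140,255),100,5)
for k in c: print('lens',rect(m,k,.034,True),np.round(k[:,0].mean(0)/.64))
E
python3 plan.py 0.603,-0.068,0.14,-74,-1,,0
```

```text
base edge px [392.1875 387.5   ] [[ 496.76881486 -214.14991977    3.        ]]
ring top [[ 497.98976408 -205.89653411    3.        ]] sides [[ 479.75468774 -235.28987172    3.        ]
 [ 529.16561349 -221.04751387    3.        ]]
lens [603.5 -68.2  23.3  22.6 -19.1] [661. 213.]
t5.52 [ 0.4847 -0.16    0.1831] yaw 16.0 tilt 0.04 w 0.0855 [-0.2 -0.6  0.2] [-0.32  0.35 -0.18  1.05 -0.    0.97]
[0.01, -0.004, 0.003, 0, 0, 6.4, -1, 0.009, -0.005, 0.003, 0, 0, 6.4, -1, 0.009, -0.006, 0.003, 0, 0, 6.4, -1, 0.008, -0.007, 0.003, 0, 0, 6.4, -1, 0.007, -0.008, 0.003, 0, 0, 6.4, -1, 0.006, -0.009, 0.003, 0, 0, 6.4, -1, 0.005, -0.009, 0.003, 0, 0, 6.5, -1, 0.004, -0.01, 0.003, 0, 0, 6.4, -1]
[0.003, -0.01, 0.003, 0, 0, 6.5, -1, 0.002, -0.011, 0.003, 0, 0, 6.4, -1, 0.001, -0.011, 0.003, 0, 0, 6.5, -1, 0, -0.011, 0.003, 0, 0, 6.4, -1, -0.001, -0.011, 0.004, 0, 0, 6.5, -1, -0.0031, -0.0097, 0.0031, 0, 0, 6.4, -1]
```

Emit:
drive_tool --steps '[0.01,-0.004,0.003,0,0,6.4,-1,0.009,-0.005,0.003,0,0,6.4,-1,0.009,-0.006,0.003,0,0,6.4,-1,0.008,-0.007,0.003,0,0,6.4,-1,0.007,-0.008,0.003,0,0,6.4,-1,0.006,-0.009,0.003,0,0,6.4,-1,0.005,-0.009,0.003,0,0,6.5,-1,0.004,-0.01,0.003,0,0,6.4,-1]'

```text
clock: 6.18
eef_pos: [0.5517, -0.1082, 0.1577]
tool_rot: [0.952, -0.307, -0.001, 0.0]
ft_force: [0.2, 0.7, 0.4]
grip_width: 0.0853
```

Emit:
drive_tool --steps '[0.003,-0.01,0.003,0,0,6.5,-1,0.002,-0.011,0.003,0,0,6.4,-1,0.001,-0.011,0.003,0,0,6.5,-1,0,-0.011,0.003,0,0,6.4,-1,-0.001,-0.011,0.004,0,0,6.5,-1,-0.003,-0.01,0.003,0,0,6.4,-1,0,0,0,0,0,0,-1,0,0,0,0,0,0,-1]'

```text
clock: 6.85
eef_pos: [0.6032, -0.069, 0.1386]
tool_rot: [0.799, -0.601, -0.001, 0.001]
ft_force: [-0.8, -0.5, 0.2]
grip_width: 0.0855
```

```bash
python3 snap.py wrist w5; python3 - <<'E'
from h import *
p,d,m=load('w5.npz')
for k in blobs(p,(90,20,100),(110,140,255),100,5): print('lens',rect(m,k,.034,True),np.round(k[:,0].mean(0)/.64))
E
python3 plan.py 0.6033,-0.068,0.08,-74,-1,3,1
```

```text
t6.90 [ 0.603  -0.0692  0.139 ] yaw -73.9 tilt 0.10 w 0.0856 [0.1 0.2 0.1] [-0.11  0.56  0.05  1.06 -0.    2.75]
t6.90 [ 0.603  -0.0692  0.139 ] yaw -73.9 tilt 0.10 w 0.0856 [0.1 0.2 0.1] [-0.11  0.56  0.05  1.06 -0.    2.75]
[0, 0, 0.02, 0, 0, 0, -1, 0, 0, 0.02, 0, 0, 0, -1, -0.001, -0.0007, 0.019, 0, 0, 0.1, -1, 0, 0, 0, 0, 0, 0, -1]
```

View pics/w5.png

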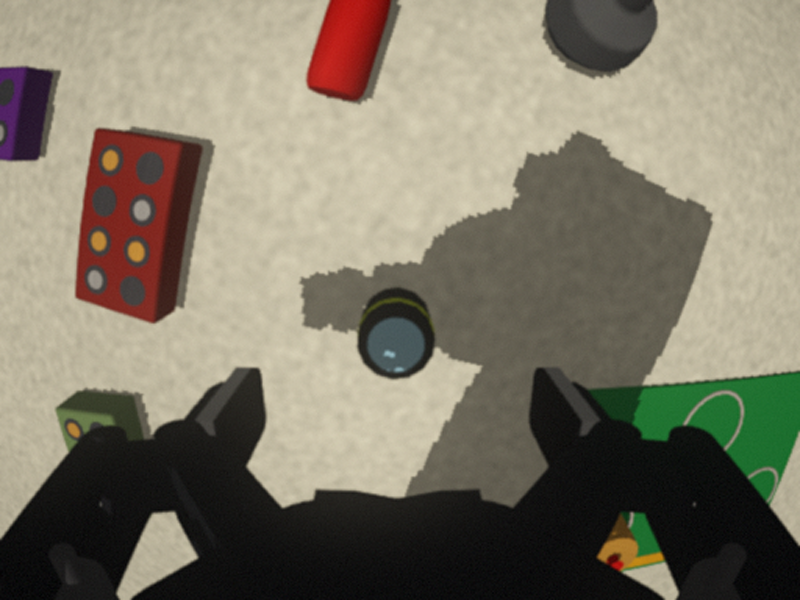

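```bash
python3 - <<'E'
from h import *
p,d,m=load('w5.npz')
print(onz(m,[[396*.64,347*.64]],.034,True)*1000)
print(np.round(px(m,[[.6033,-.068,.034]],True)/.64))
E
```

```text
[[601.36763327 -69.33601996  34.        ]]
[[394. 342.]]
```

Emit:
drive_tool --steps '[0,0,0.02,0,0,0,-1,0,0,0.02,0,0,0,-1,0,0,0.018,0,0,0,-1,0,0,0,0,0,0,-1]'

```text
clock: 7.23
eef_pos: [0.6001, -0.0689, 0.0782]
tool_rot: [0.799, -0.602, -0.003, 0.002]
ft_force: [-0.9, 0.1, -1.2]
grip_width: 0.0857
```

Emit:
drive_tool --steps '[0,0,0,0,0,0,1,0,0,0,0,0,0,1,0,0,0,0,0,0,1,0,0,0,0,0,0,1,0,0,0,0,0,0,1,0,0,0,0,0,0,1]'

```text
clock: 7.73
eef_pos: [0.6045, -0.0685, 0.0837]
tool_rot: [0.799, -0.602, 0.002, -0.001]
ft_force: [-0.3, -1.2, 4.9]
grip_width: 0.0306
```

```bash
python3 snap.py wrist w6
```

```text
t7.78 [ 0.6044 -0.0685  0.0836] yaw -74.0 tilt 0.19 w 0.0303 [0.2 0.  4.9] [-0.11  0.62 -0.01  0.93 -0.    2.75]
```

View pics/w6.png

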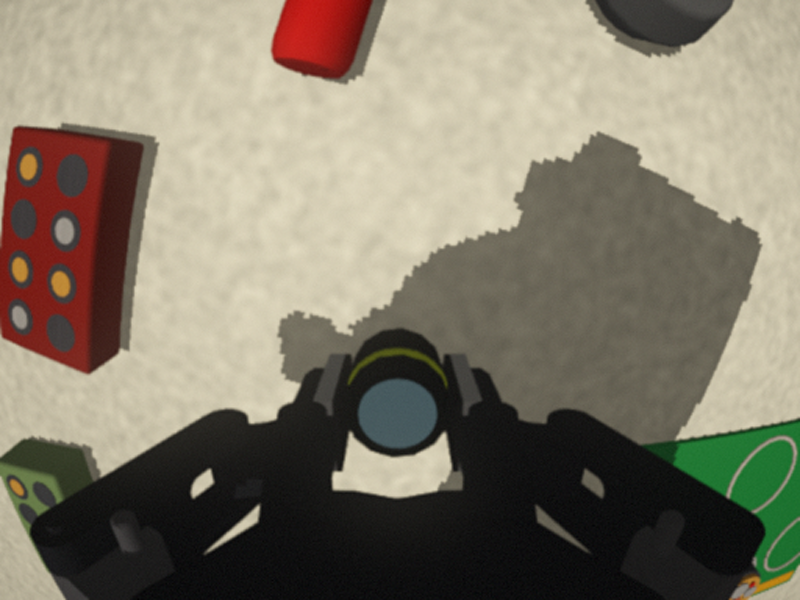

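```bash
python3 plan.py 0.6044,-0.0685,0.15,-74,1,3 0.588,-0.2742,0.15,-74,1,,2
```

```text
t7.78 [ 0.6044 -0.0685  0.0836] yaw -74.0 tilt 0.19 w 0.0303 [0.2 0.  4.9] [-0.11  0.62 -0.01  0.93 -0.    2.75]
[0, 0, -0.022, 0, 0, 0, 1, 0, 0, -0.022, 0, 0, 0, 1, 0.0001, -0.0002, -0.0224, -0.2, -0.1, 0, 1]
[0.032, 0.012, 0, 0, 0, 0, 1, 0.032, 0.012, 0, 0, 0, 0, 1, 0.032, 0.012, 0, 0, 0, 0, 1, 0.032, 0.012, 0, 0, 0, 0, 1, 0.033, 0.012, 0, 0, 0, 0, 1, 0.0322, 0.0125, 0, 0, 0, 0, 1, 0, 0, 0, 0, 0, 0, 1, 0, 0, 0, 0, 0, 0, 1]
```

Emit:
drive_tool --steps '[0,0,-0.02,0,0,0,1,0,0,-0.025,0,0,0,1,0,0,-0.025,0,0,0,1]'

```text
clock: 8.03
eef_pos: [0.6024, -0.0682, 0.1518]
tool_rot: [0.799, -0.602, -0.001, 0.001]
ft_force: [1.1, 0.1, -0.7]
grip_width: 0.0304
```

Emit:
drive_tool --steps '[0.032,0.012,0,0,0,0,1,0.032,0.012,0,0,0,0,1,0.032,0.012,0,0,0,0,1,0.032,0.012,0,0,0,0,1,0.033,0.012,0,0,0,0,1,0.032,0.012,0,0,0,0,1,0,0,0,0,0,0,1,0,0,0,0,0,0,1]'

```text
clock: 8.7
eef_pos: [0.5865, -0.2757, 0.1516]
tool_rot: [0.797, -0.603, -0.0, -0.0]
ft_force: [-0.1, 0.3, -0.7]
grip_width: 0.0302
```

```bash
python3 snap.py wrist w7
```

```text
t8.75 [ 0.5867 -0.2741  0.1515] yaw -74.1 tilt 0.07 w 0.0303 [ 1.1  0.9 -0.7] [-0.44  0.63  0.19  1.14  0.    2.43]
```

View pics/w7.png

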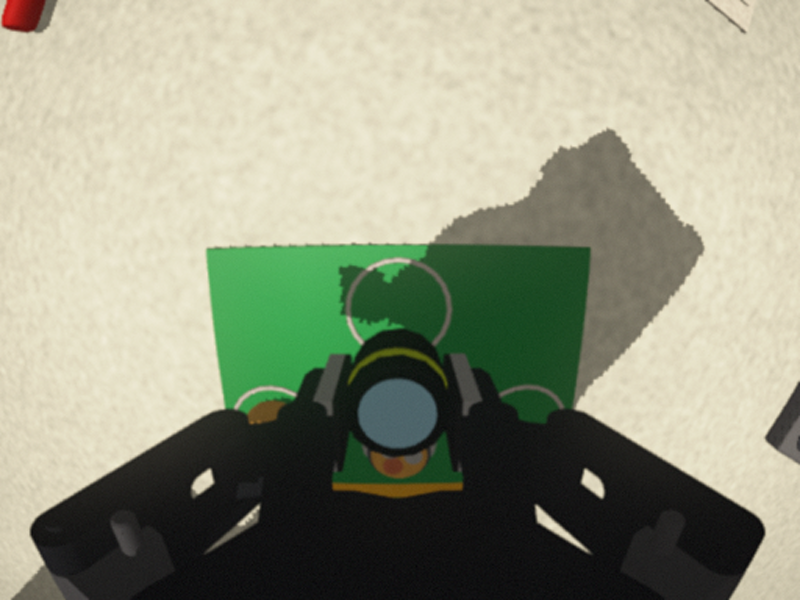

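```bash
python3 - <<'E'
from h import *
p,d,m=load('w7.npz')
print(np.round(onz(m,np.array([[347,307],[451.5,307],[400,259]])*.64,.003,True)*1000,1))
E
```

```text
[[ 582.3 -251.5    3. ]
 [ 596.3 -301.     3. ]
 [ 612.4 -270.1    3. ]]
```

Emit:
drive_tool --steps '[0.001,-0.002,0.02,0,0,0,1,0,0,0.02,0,0,0,1,0,0,0.015,0,0,0,1,0,0,0.007,0,0,0,1,0,0,0,0,0,0,1,0,0,0,0,0,0,1]'

```text
clock: 9.25
eef_pos: [0.5898, -0.2729, 0.0902]
tool_rot: [0.799, -0.601, -0.0, -0.0]
ft_force: [0.4, -0.7, -0.3]
grip_width: 0.0298
```

```bash
python3 plan.py
```

```text
t9.25 [ 0.5898 -0.2729  0.0902] yaw -73.9 tilt 0.02 w 0.0298 [ 0.4 -0.7 -0.3] [-0.43  0.69  0.13  1.02  0.    2.43]
```

Emit:
drive_tool --steps '[0.001,0,0.002,0,0,0,1,0,0,0,0,0,0,1,0,0,0,0,0,0,0,0,0,0,0,0,0,-0.2,0,0,0,0,0,0,-0.2,0,0,0,0,0,0,-0.2,0,0,0,0,0,0,-0.2]'

```text
clock: 9.83
eef_pos: [0.5897, -0.2752, 0.0881]
tool_rot: [0.798, -0.602, 0.0, -0.0]
ft_force: [0.5, -0.6, 0.5]
grip_width: 0.0516
```

Emit:
drive_tool --steps '[0,0,-0.015,0,0,0,-0.2,0,0,-0.03,0,0,0,-0.2,0,-0.01,-0.035,0,0,0,-1,0,-0.03,-0.02,0,0,0,-1,0,-0.03,0,0,0,0,-1,0,0,0,0,0,0,-1,0,0,0,0,0,0,-1]'

```text
clock: 10.42
eef_pos: [0.6581, -0.2549, 0.1874]
tool_rot: [0.799, -0.601, 0.0, 0.0]
ft_force: [-0.3, -0.5, -0.5]
grip_width: 0.0855
```

```bash
python3 snap.py wrist w8;python3 plan.py 0.6,0.05,0.2,90,-1
```

```text
t10.47 [ 0.6568 -0.2553  0.1869] yaw -74.0 tilt 0.10 w 0.0852 [-1.4 -0.5 -0.2] [-0.37  0.72  0.46  1.31 -0.    2.49]
t10.47 [ 0.6568 -0.2553  0.1869] yaw -74.0 tilt 0.10 w 0.0852 [-1.4 -0.5 -0.2] [-0.37  0.72  0.46  1.31 -0.    2.49]
[-0.012, -0.001, 0, 0, 0, -6.3, -1, -0.012, -0.002, -0.001, 0, 0, -6.3, -1, -0.011, -0.004, 0, 0, 0, -6.3, -1, -0.011, -0.005, -0.001, 0, 0, -6.3, -1, -0.01, -0.006, 0, 0, 0, -6.3, -1, -0.01, -0.007, -0.001, 0, 0, -6.3, -1, -0.009, -0.008, 0, 0, 0, -6.3, -1, -0.008, -0.009, -0.001, 0, 0, -6.3, -1]
[-0.007, -0.01, 0, 0, 0, -6.3, -1, -0.005, -0.011, -0.001, 0, 0, -6.3, -1, -0.004, -0.011, 0, 0, 0, -6.3, -1, -0.003, -0.012, -0.001, 0, 0, -6.3, -1, -0.002, -0.012, 0, 0, 0, -6.3, -1, -0.001, -0.012, -0.001, 0, 0, -6.3, -1, 0.001, -0.012, 0, 0, 0, -6.3, -1, 0.002, -0.012, -0.001, 0, 0, -6.3, -1]
[0.003, -0.011, 0, 0, 0, -6.3, -1, 0.005, -0.011, -0.001, 0, 0, -6.3, -1, 0.006, -0.01, 0, 0, 0, -6.3, -1, 0.007, -0.01, -0.001, 0, 0, -6.3, -1, 0.008, -0.009, 0, 0, 0, -6.3, -1, 0.009, -0.008, -0.001, 0, 0, -6.3, -1, 0.009, -0.007, 0, 0, 0, -6.3, -1, 0.01, -0.006, -0.001, 0, 0, -6.4, -1]
[0.011, -0.004, 0, 0, 0, -6.3, -1, 0.0112, -0.0036, -0.0009, 0, 0, -6.4, -1]
```

View pics/w8.png

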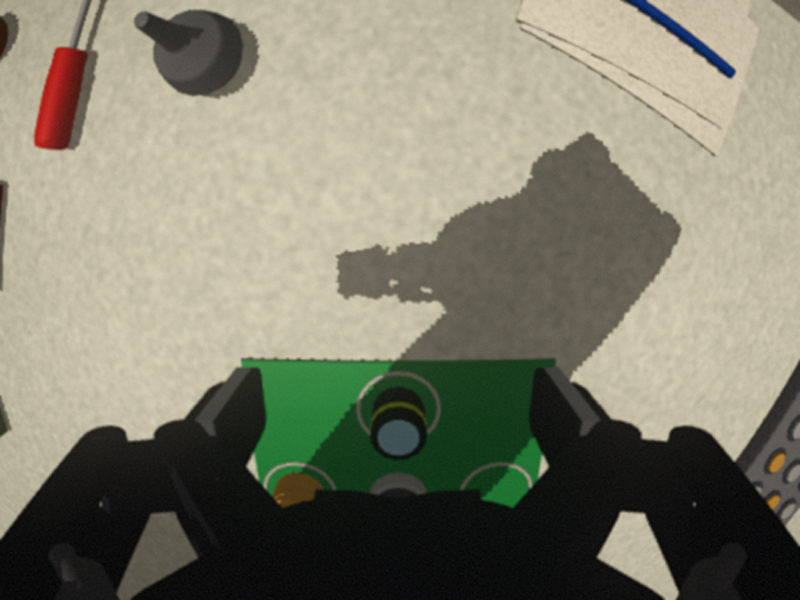

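The loupe is seated in the back ring at (398,420), with the ring drawn evenly around it. Next is the red tray.

Emit:
drive_tool --steps '[-0.012,-0.001,0,0,0,-6.3,-1,-0.012,-0.002,-0.001,0,0,-6.3,-1,-0.011,-0.004,0,0,0,-6.3,-1,-0.011,-0.005,-0.001,0,0,-6.3,-1,-0.01,-0.006,0,0,0,-6.3,-1,-0.01,-0.007,-0.001,0,0,-6.3,-1,-0.009,-0.008,0,0,0,-6.3,-1,-0.008,-0.009,-0.001,0,0,-6.3,-1]'

```text
clock: 11.13
eef_pos: [0.6364, -0.1618, 0.1911]
tool_rot: [0.979, -0.203, -0.001, 0.0]
ft_force: [-0.4, -0.6, -0.7]
grip_width: 0.0853
```

Emit:
drive_tool --steps '[-0.007,-0.01,0,0,0,-6.3,-1,-0.005,-0.011,-0.001,0,0,-6.3,-1,-0.004,-0.011,0,0,0,-6.3,-1,-0.003,-0.012,-0.001,0,0,-6.3,-1,-0.002,-0.012,0,0,0,-6.3,-1,-0.001,-0.012,-0.001,0,0,-6.3,-1,0.001,-0.012,0,0,0,-6.3,-1,0.002,-0.012,-0.001,0,0,-6.3,-1]'

```text
clock: 11.8
eef_pos: [0.6195, -0.0668, 0.1951]
tool_rot: [0.972, 0.234, -0.001, -0.0]
ft_force: [0.2, -0.8, -0.1]
grip_width: 0.0854
```

Emit:
drive_tool --steps '[0.003,-0.011,0,0,0,-6.3,-1,0.005,-0.011,-0.001,0,0,-6.3,-1,0.006,-0.01,0,0,0,-6.3,-1,0.007,-0.01,-0.001,0,0,-6.3,-1,0.008,-0.009,0,0,0,-6.3,-1,0.009,-0.008,-0.001,0,0,-6.3,-1,0.009,-0.007,0,0,0,-6.3,-1,0.01,-0.006,-0.001,0,0,-6.4,-1]'

```text
clock: 12.47
eef_pos: [0.6025, 0.0259, 0.1991]
tool_rot: [0.78, 0.626, -0.001, -0.001]
ft_force: [0.1, 0.8, 0.3]
grip_width: 0.0855
```

Emit:
drive_tool --steps '[0.011,-0.004,0,0,0,-6.3,-1,0.011,-0.004,-0.001,0,0,-6.4,-1,0,0,0,0,0,0,-1,0,0,0,0,0,0,-1]'

```text
clock: 12.8
eef_pos: [0.599, 0.049, 0.2005]
tool_rot: [0.708, 0.706, -0.001, -0.0]
ft_force: [0.7, -1.1, -0.7]
grip_width: 0.0856
```

```bash
python3 snap.py wrist w9; python3 - <<'E'
from h import *
p,d,m=load('w9.npz')
for k in blobs(p,(0,140,70),(8,255,255),300,9): print('red',rect(m,k,.024,True),np.round(k[:,0].mean(0)/.64))
E
```

```text
t12.85 [0.5993 0.0486 0.2006] yaw 89.8 tilt 0.07 w 0.0853 [ 0.3  0.3 -0.1] [ 0.08  0.5   0.11  1.18 -0.    0.08]
red [614.9  64.8  84.8  48.4   0.9] [428. 331.]
red [ 7.126e+02 -1.230e+01  6.100e+01  2.410e+01  2.000e-01] [303. 466.]
```

View pics/w9.png

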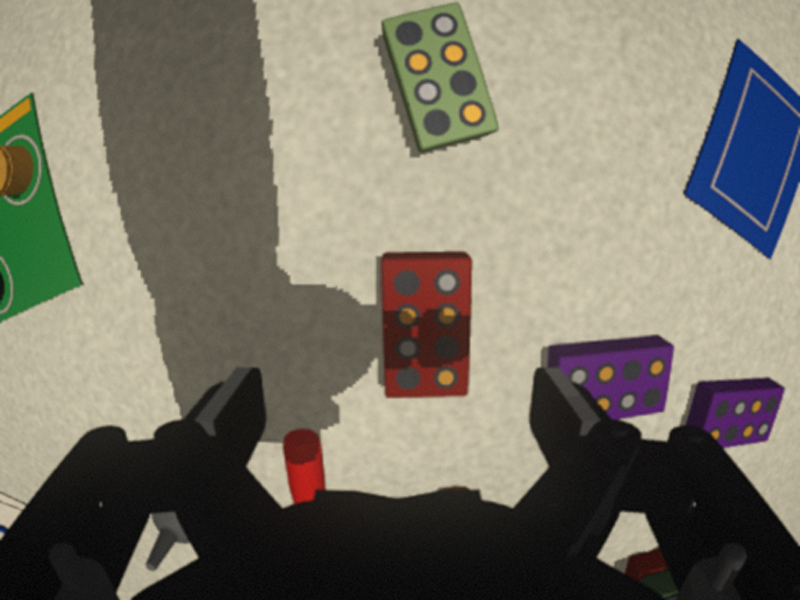

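```bash
python3 plan.py 0.616,0.066,0.12,90.5,-1,4 0.616,0.066,0.077,90.5,-1,3,1
```

```text
t12.85 [0.5993 0.0486 0.2006] yaw 89.8 tilt 0.07 w 0.0853 [ 0.3  0.3 -0.1] [ 0.08  0.5   0.11  1.18 -0.    0.08]
[0.004, 0.004, 0.02, 0, 0, -0.2, -1, 0.004, 0.004, 0.02, 0, 0, -0.2, -1, 0.005, 0.004, 0.02, 0, 0, -0.2, -1, 0.0044, 0.0048, 0.0206, 0, 0, -0.1, -1]
[0, 0, 0.014, 0, 0, 0, -1, 0, 0, 0.014, 0, 0, 0, -1, 0, 0.0001, 0.015, 0, 0, 0, -1, 0, 0, 0, 0, 0, 0, -1]
```

Emit:
drive_tool --steps '[0.004,0.004,0.02,0,0,-0.2,-1,0.004,0.004,0.02,0,0,-0.2,-1,0.005,0.004,0.02,0,0,-0.2,-1,0.004,0.005,0.02,0,0,-0.1,-1,0,0,0.014,0,0,0,-1,0,0,0.014,0,0,0,-1,0,0,0.014,0,0,0,-1,0,0,0,0,0,0,-1]'

```text
clock: 13.52
eef_pos: [0.6146, 0.065, 0.0753]
tool_rot: [0.704, 0.71, -0.003, -0.002]
ft_force: [-0.4, -0.5, -0.1]
grip_width: 0.085
```

Emit:
drive_tool --steps '[0,0,0,0,0,0,1,0,0,0,0,0,0,1,0,0,0,0,0,0,1,0,0,0,0,0,0,1,0,0,0,0,0,0,1,0,0,0,0,0,0,1]'

```text
clock: 14.02
eef_pos: [0.618, 0.0664, 0.0807]
tool_rot: [0.703, 0.711, 0.001, 0.001]
ft_force: [0.1, -0.5, 5.4]
grip_width: 0.0482
```

```bash
python3 snap.py wrist w10
```

```text
t14.07 [0.618  0.0664 0.0806] yaw 90.7 tilt 0.19 w 0.0490 [ 0.  -1.8  6.4] [ 0.11  0.65  0.03  0.95 -0.    0.1 ]
```

View pics/w10.png

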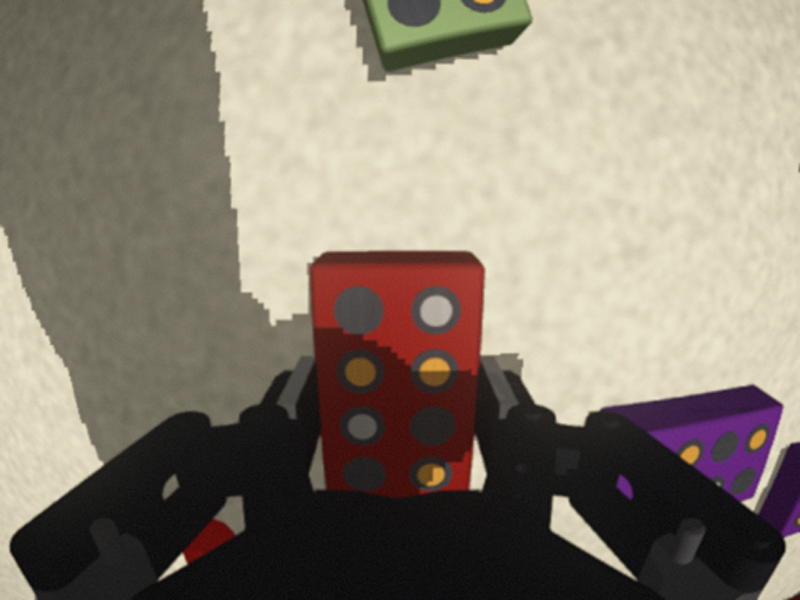

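```bash
python3 - <<'E'
from h import *
p,d,m=load('w10.npz')
print(np.round(onz(m,np.array([[397,264],[397,252]])*.64,[.024],True)*1000,1))
print(np.round(onz(m,np.array([[397,252]])*.64,.0,True)*1000,1), 'sides',np.round(onz(m,np.array([[312,300],[484,300]])*.64,[.024],True)*1000,1))
E
python3 plan.py 0.618,0.0664,0.13,90.7,1,2 0.493,0.3,0.13,66.2,1,,2
```

```text
[[575.6  65.7  24. ]
 [572.2  65.6  24. ]]
[[576.2  65.7   0. ]] sides [[586.3  41.4  24. ]
 [585.7  90.8  24. ]]
t14.07 [0.618  0.0664 0.0806] yaw 90.7 tilt 0.19 w 0.0490 [ 0.  -1.8  6.4] [ 0.11  0.65  0.03  0.95 -0.    0.1 ]
[0, 0, -0.025, 0, 0, 0, 1, 0, 0.0002, -0.0244, 0.2, 0, 0, 1]
[0.029, -0.015, 0, 0, 0, 3.1, 1, 0.029, -0.017, 0, 0, 0, 3.1, 1, 0.028, -0.018, 0, 0, 0, 3, 1, 0.026, -0.02, 0, 0, 0, 3.1, 1, 0.025, -0.021, 0, 0, 0, 3, 1, 0.024, -0.023, 0, 0, 0, 3.1, 1, 0.023, -0.024, 0, 0, 0, 3, 1, 0.0224, -0.0248, 0, 0, 0, 3.1, 1]
[0, 0, 0, 0, 0, 0, 1, 0, 0, 0, 0, 0, 0, 1]
```

Emit:
drive_tool --steps '[0,0,-0.025,0,0,0,1,0,0,-0.03,0,0,0,1]'

```text
clock: 14.23
eef_pos: [0.6142, 0.0663, 0.1312]
tool_rot: [0.703, 0.711, -0.003, -0.003]
ft_force: [1.4, 0.3, -1.9]
grip_width: 0.0481
```

Emit:
drive_tool --steps '[0.03,-0.015,0,0,0,3.1,1,0.03,-0.017,0,0,0,3.1,1,0.029,-0.018,0,0,0,3,1,0.028,-0.02,0,0,0,3.1,1,0.026,-0.021,0,0,0,3,1,0.025,-0.022,0,0,0,3.1,1,0.024,-0.023,0,0,0,3,1,0.024,-0.023,0,0,0,3.1,1]'

```text
clock: 14.9
eef_pos: [0.4955, 0.3092, 0.1335]
tool_rot: [0.839, 0.545, -0.001, -0.0]
ft_force: [0.4, 0.4, -2.2]
grip_width: 0.0483
```

Emit:
drive_tool --steps '[0,0,0,0,0,0,1,0,0,0,0,0,0,1]'

```text
clock: 15.07
eef_pos: [0.4958, 0.3098, 0.1335]
tool_rot: [0.837, 0.548, -0.0, 0.0]
ft_force: [0.0, 0.3, -1.9]
grip_width: 0.0484
```

```bash
python3 snap.py wrist w11
```

```text
t15.12 [0.4964 0.3086 0.1335] yaw 66.3 tilt 0.07 w 0.0483 [ 0.1 -0.6 -1. ] [ 0.56  0.53 -0.03  1.01 -0.    0.97]
```

View pics/w11.png

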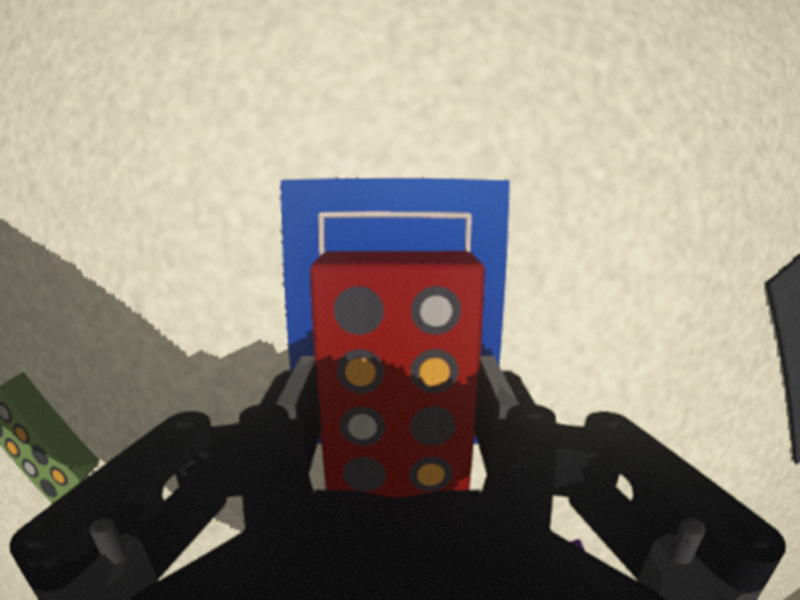

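The red tray is held over the pad. The outline's near edge runs (320,213)-(470,214) and the pad's near edge runs (281,181)-(509,181).

```bash
python3 - <<'E'
from h import *
p,d,m=load('w11.npz')
Q=onz(m,np.array([[320.5,213],[470,214],[281,181],[509,181],[320.5,250],[469,250]])*.64,.003,True)[:,:2]*1000
print(np.round(Q,1))
for a,b in((0,1),(2,3)):
    v=Q[b]-Q[a]; L=np.linalg.norm(v); ang=np.degrees(np.arctan2(v[1],v[0])); mid=(Q[a]+Q[b])/2
    fw=np.array([np.sin(np.radians(ang)),-np.cos(np.radians(ang))])*-1
    h=49 if a==0 else 65
    fw=np.array([v[1],-v[0]])/L
    print(L,ang,'mid',mid,'centre',mid+fw*h)
# mask-based pad top edge
c=blobs(p,(100,120,40),(125,255,255),300,5)[0][:,0]/.64
top=[]
for u in range(295,500,8):
    s=c[abs(c[:,0]-u)<3]; 
    if len(s): top.append(s[s[:,1].argmin()])
W=onz(m,np.array(top)*.64,.003,True)[:,:2]*1000
v=np.polyfit(W[:,1],W[:,0],1); print('edge dir',np.degrees(np.arctan2(1,v[0])))
E
```

```text
[[435.1 299.3]
 [461.6 358.8]
 [414.8 289.2]
 [454.6 380.5]
 [450.  292.3]
 [476.2 352.4]]
65.13643105310483 66.0408869884572 mid [448.35579559 329.01614372] centre [493.13373399 309.11799724]
99.65043976622711 66.40875566365179 mid [434.70056719 334.81234497] centre [494.26812058 308.79876037]
edge dir 66.30864772710746
```

Emit:
drive_tool --steps '[-0.001,-0.002,0.02,0,0,0,1,0,0,0.015,0,0,0,1,0,0,0.01,0,0,0,1,0,0,0.002,0,0,0,1,0,0,0,0,0,0,1,0,0,0,0,0,0,1]'

```text
clock: 15.62
eef_pos: [0.4956, 0.3076, 0.0873]
tool_rot: [0.838, 0.545, 0.0, 0.0]
ft_force: [0.3, -0.1, -0.2]
grip_width: 0.0482
```

```bash
python3 plan.py 0.4933,0.3095,.0842,66.2,1,1
```

```text
t15.62 [0.4956 0.3076 0.0873] yaw 66.1 tilt 0.03 w 0.0482 [ 0.3 -0.1 -0.2] [ 0.56  0.58 -0.08  0.91 -0.    0.97]
[0.0008, -0.0029, 0.0031, 0, 0, -0.1, 1]
```

Emit:
drive_tool --steps '[0.001,-0.002,0.002,0,0,0,1,0,0,0.001,0,0,0,1,0,0,0,0,0,0,1]'

```text
clock: 15.87
eef_pos: [0.4937, 0.31, 0.0844]
tool_rot: [0.838, 0.546, 0.0, 0.0]
ft_force: [-0.6, 0.2, -1.2]
grip_width: 0.0478
```

Emit:
drive_tool --steps '[0,0,0,0,0,0,-0.2,0,0,0,0,0,0,-0.6,0,0,0,0,0,0,-0.6,0,0,0,0,0,0,-0.6,0,0,0,0,0,0,-0.6]'

```text
clock: 16.28
eef_pos: [0.4936, 0.3099, 0.0842]
tool_rot: [0.838, 0.546, 0.0, 0.0]
ft_force: [0.0, 0.1, 0.7]
grip_width: 0.0683
```

Emit:
drive_tool --steps '[0,0,-0.015,0,0,0,-0.6,0,0,-0.03,0,0,0,-0.6,0,-0.01,-0.035,0,0,0,-1,0,-0.03,-0.02,0,0,0,-1,0,-0.03,-0.01,0,0,0,-1,0,0,0,0,0,0,-1,0,0,0,0,0,0,-1]'

```text
clock: 16.87
eef_pos: [0.4288, 0.339, 0.1951]
tool_rot: [0.837, 0.547, 0.001, 0.0]
ft_force: [0.4, 0.3, 0.3]
grip_width: 0.0852
```

```bash
python3 snap.py wrist w12; python3 plan.py 0.475,0.0735,0.2,106.3,-1
```

```text
t16.92 [0.4293 0.3383 0.1942] yaw 66.2 tilt 0.06 w 0.0852 [1.6 0.1 0.2] [ 0.67  0.4  -0.06  1.11 -0.    1.08]
t16.92 [0.4293 0.3383 0.1942] yaw 66.2 tilt 0.06 w 0.0852 [1.6 0.1 0.2] [ 0.67  0.4  -0.06  1.11 -0.    1.08]
[-0.028, 0.019, -0.001, 0, 0, -5, -1, -0.03, 0.016, -0.001, 0, 0, -5, -1, -0.031, 0.013, -0.001, 0, 0, -5, -1, -0.032, 0.011, -0.001, 0, 0, -5, -1, -0.032, 0.008, 0, 0, 0, -5, -1, -0.033, 0.005, -0.001, 0, 0, -5, -1, -0.033, 0.002, 0, 0, 0, -5, -1, -0.034, -0.001, -0.0008, 0, 0, -5.1, -1]
```

View pics/w12.png

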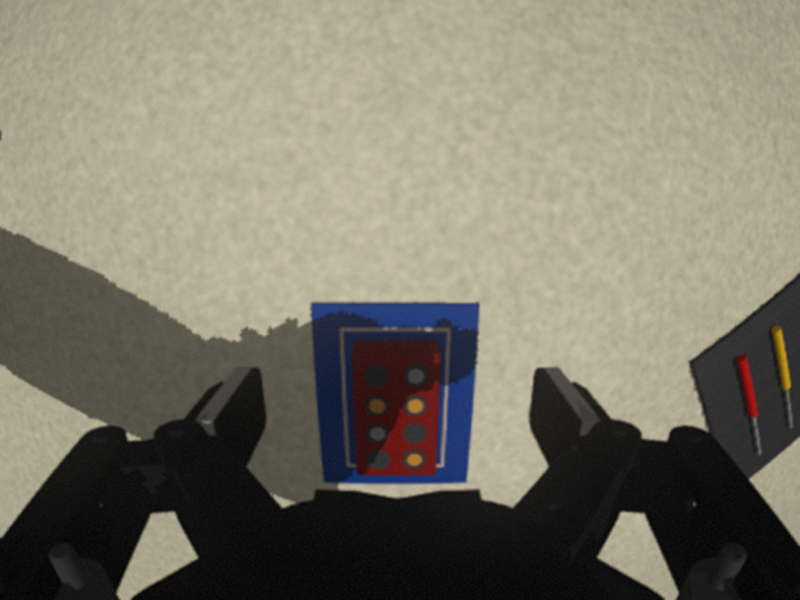

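The red tray is inside the outline and square to it, with edges at 355/440 against outline sides at 342/449. Next is the green tray.

```bash
python3 - <<'E'
from h import *
p,d,m=load('w12.npz')
for k in blobs(p,(0,140,30),(8,255,255),300,9): print('red',rect(m,k,.027,True),np.round(k[:,0].mean(0)/.64))
E
```

```text
red [488.7 311.6  87.5  47.6 -23.5] [395. 407.]
```

Emit:
drive_tool --steps '[-0.028,0.019,-0.001,0,0,-5,-1,-0.03,0.016,-0.001,0,0,-5,-1,-0.031,0.013,-0.001,0,0,-5,-1,-0.032,0.011,-0.001,0,0,-5,-1,-0.032,0.008,0,0,0,-5,-1,-0.033,0.005,-0.001,0,0,-5,-1,-0.033,0.002,0,0,0,-5,-1,-0.034,-0.001,-0.001,0,0,-5,-1]'

```text
clock: 17.58
eef_pos: [0.475, 0.0707, 0.1988]
tool_rot: [0.599, 0.8, -0.001, -0.0]
ft_force: [-0.6, 0.9, -0.3]
grip_width: 0.0855
```

Emit:
drive_tool --steps '[0,0,0,0,0,0,-1,0,0,0,0,0,0,-1]'

```text
clock: 17.75
eef_pos: [0.4753, 0.0706, 0.199]
tool_rot: [0.603, 0.798, -0.001, -0.0]
ft_force: [0.2, 0.2, 0.0]
grip_width: 0.0854
```

```bash
python3 snap.py wrist w13; python3 snap.py top t1; python3 - <<'E'
from h import *
p,d,m=load('w13.npz')
for k in blobs(p,(35,60,60),(60,170,255),300,9): print('green',rect(m,k,.026,True),np.round(k[:,0].mean(0)/.64))
p,d,m=load('t1.npz')
for k in blobs(p,(0,140,30),(8,255,255),300,9): print('red top',rect(m,k,.027),np.round(k[:,0].mean(0)/.64))
E
```

```text
t17.80 [0.4751 0.0719 0.1991] yaw 105.9 tilt 0.08 w 0.0852 [0.6 0.4 0.5] [ 0.15  0.28 -0.23  1.06  0.   -0.13]
t17.85 [0.4749 0.0728 0.1992] yaw 106.1 tilt 0.07 w 0.0852 [ 0.3 -0.2  1. ] [ 0.15  0.28 -0.23  1.06  0.   -0.13]
green [474.1  70.9  77.   43.6  16. ] [398. 297.]
green [ 498.7 -195.5  102.3   39.6   15.9] [ 22. 228.]
red top [491.9 309.8  84.1  53.  -23.8] [174. 383.]
```

View pics/w13.png

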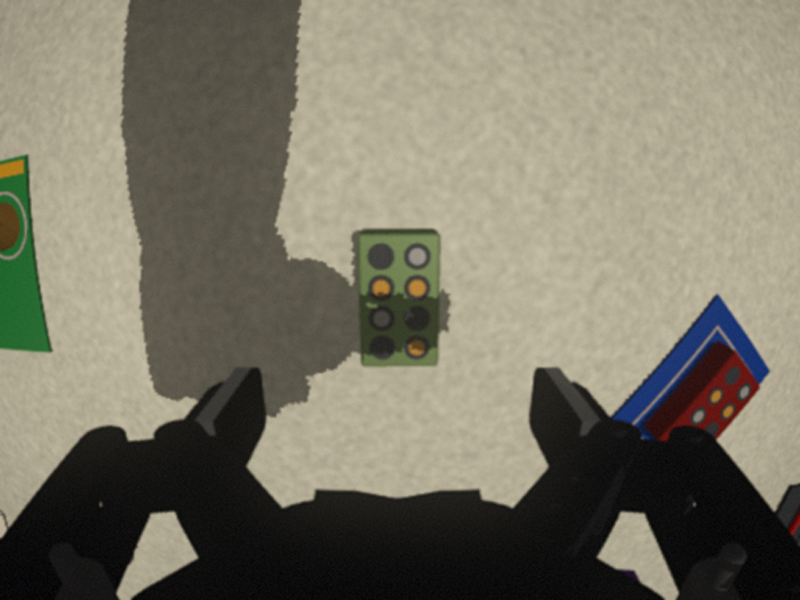

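View pics/t1.png

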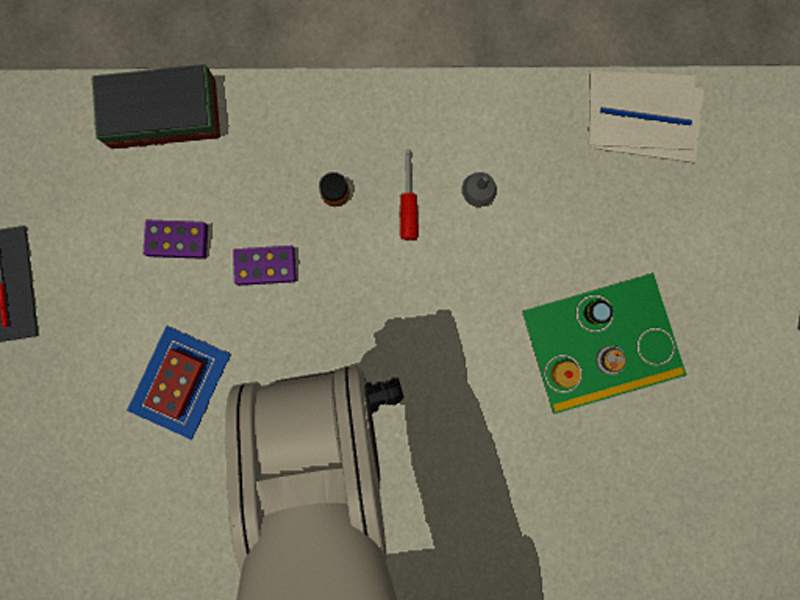

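The top view shows the pot, the loupe and the red tray in place, with the right ring empty. The green tray is centred under the tool at (398,297).

```bash
python3 plan.py 0.4748,0.072,0.12,106.2,-1,3 0.4748,0.072,0.080,106.2,-1,3,1
```

```text
t17.85 [0.4749 0.0728 0.1992] yaw 106.1 tilt 0.07 w 0.0852 [ 0.3 -0.2  1. ] [ 0.15  0.28 -0.23  1.06  0.   -0.13]
[0, 0, 0.026, 0, 0, 0, -1, 0, 0, 0.027, 0, 0, -0.1, -1, -0.0007, -0.0002, 0.0262, 0, 0, 0, -1]
[0, 0, 0.013, 0, 0, 0, -1, 0, 0, 0.013, 0, 0, 0, -1, -0.0001, 0, 0.014, 0, 0, 0, -1, 0, 0, 0, 0, 0, 0, -1]
```

Emit:
drive_tool --steps '[0,0,0.026,0,0,0,-1,0,0,0.027,0,0,-0.1,-1,-0.001,0,0.026,0,0,0,-1,0,0,0.013,0,0,0,-1,0,0,0.013,0,0,0,-1,0,0,0.013,0,0,0,-1,0,0,0,0,0,0,-1]'

```text
clock: 18.43
eef_pos: [0.4731, 0.0733, 0.0792]
tool_rot: [0.599, 0.801, -0.002, -0.002]
ft_force: [-1.5, -0.0, 0.1]
grip_width: 0.0854
```

Emit:
drive_tool --steps '[0,0,0,0,0,0,1,0,0,0,0,0,0,1,0,0,0,0,0,0,1,0,0,0,0,0,0,1,0,0,0,0,0,0,1,0,0,0,0,0,0,1]'

```text
clock: 18.93
eef_pos: [0.4761, 0.0726, 0.0832]
tool_rot: [0.6, 0.8, 0.001, 0.001]
ft_force: [0.0, 0.7, 6.5]
grip_width: 0.0422
```

```bash
python3 snap.py wrist w14; python3 plan.py 0.4748,0.072,0.15,106.2,1,2 0.4937,0.3099,0.15,66.2,1,,2
```

```text
t18.98 [0.4761 0.0726 0.0832] yaw 106.3 tilt 0.17 w 0.0422 [-0.1  0.7  6.1] [ 0.15  0.42 -0.38  0.77  0.   -0.13]
t18.98 [0.4761 0.0726 0.0832] yaw 106.3 tilt 0.17 w 0.0422 [-0.1  0.7  6.1] [ 0.15  0.42 -0.38  0.77  0.   -0.13]
[0, -0.001, -0.033, 0, 0, 0, 1, -0.0002, -0.0002, -0.0338, 0.2, 0, 0.1, 1]
[0.032, 0.012, 0, 0, 0, 5.7, 1, 0.033, 0.009, 0, 0, 0, 5.7, 1, 0.034, 0.006, 0, 0, 0, 5.7, 1, 0.034, 0.002, 0, 0, 0, 5.7, 1, 0.034, -0.001, 0, 0, 0, 5.7, 1, 0.033, -0.005, 0, 0, 0, 5.7, 1, 0.0333, -0.0081, -0.0001, 0, 0, 5.8, 1, 0, 0, 0, 0, 0, 0, 1]
[0, 0, 0, 0, 0, 0, 1]
```

View pics/w14.png

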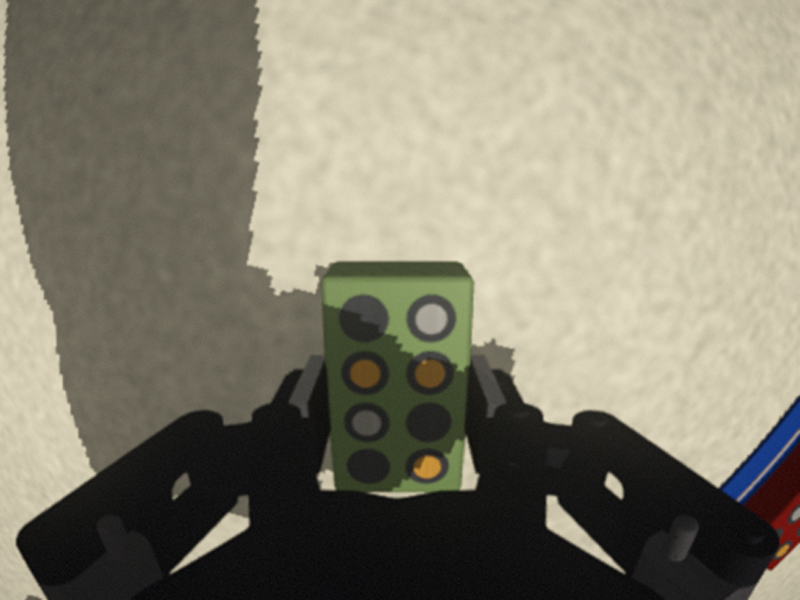

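```bash
python3 - <<'E'
from h import *
for f,uv,zt,tcp,yaw,hl in(('w10.npz',[[397,264],[397,252]],.024,(.618,.0664),90.7,42),('w14.npz',[[398,277],[398,262]],.026,(.4761,.0726),106.3,38)):
    p,d,m=load(f); uv=np.array(uv)*.64
    a=np.radians(yaw-90); 
    for P in (onz(m,uv[:1],zt,True)[0],onz(m,uv[1:],0,True)[0]):
        v=(P[:2]-tcp)*1000; print(f, 'centre offset along long axis', np.round(v@[np.cos(a),np.sin(a)]+hl,1),'across',np.round(v@[-np.sin(a),np.cos(a)],1))
E
```

```text
w10.npz centre offset along long axis -0.4 across -0.2
w10.npz centre offset along long axis 0.2 across -0.2
w14.npz centre offset along long axis -0.6 across 0.2
w14.npz centre offset along long axis -0.1 across 0.2
```

Emit:
drive_tool --steps '[0,0,-0.033,0,0,0,1,0,0,-0.036,0,0,0,1]'

```text
clock: 19.15
eef_pos: [0.4726, 0.0718, 0.1494]
tool_rot: [0.6, 0.8, -0.003, -0.003]
ft_force: [0.2, 0.9, -0.5]
grip_width: 0.0426
```

Emit:
drive_tool --steps '[0.032,0.012,0,0,0,5.7,1,0.033,0.009,0,0,0,5.7,1,0.034,0.006,0,0,0,5.7,1,0.034,0.002,0,0,0,5.7,1,0.034,-0.001,0,0,0,5.7,1,0.033,-0.005,0,0,0,5.7,1,0.033,-0.008,0,0,0,5.8,1,0,0,0,0,0,0,1]'

```text
clock: 19.82
eef_pos: [0.4939, 0.3157, 0.151]
tool_rot: [0.837, 0.548, 0.002, -0.001]
ft_force: [1.1, 0.4, -0.2]
grip_width: 0.0427
```

Emit:
drive_tool --steps '[0,0,0,0,0,0,1,0,0,0,0,0,0,1]'

```text
clock: 19.98
eef_pos: [0.4929, 0.3093, 0.1503]
tool_rot: [0.837, 0.547, -0.001, 0.0]
ft_force: [-0.3, -0.7, -2.1]
grip_width: 0.0427
```

```bash
python3 snap.py wrist w15; python3 plan.py 0.4937,0.3099,0.12,66.2,1,2,2
```

```text
t20.03 [0.4931 0.3087 0.1504] yaw 66.3 tilt 0.11 w 0.0429 [-0.2  0.6 -0.2] [ 0.56  0.51 -0.02  1.05 -0.    0.97]
t20.03 [0.4931 0.3087 0.1504] yaw 66.3 tilt 0.11 w 0.0429 [-0.2  0.6 -0.2] [ 0.56  0.51 -0.02  1.05 -0.    0.97]
[0.001, 0, 0.015, 0, 0, 0, 1, 0.0004, 0.0001, 0.0154, 0, 0, 0.1, 1, 0, 0, 0, 0, 0, 0, 1, 0, 0, 0, 0, 0, 0, 1]
```

View pics/w15.png

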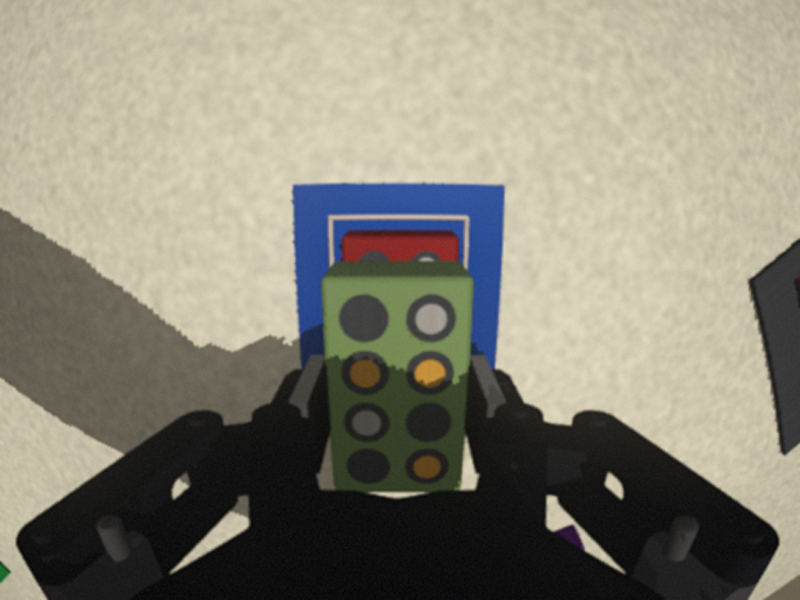

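```bash
python3 - <<'E'
from h import *
p,d,m=load('w15.npz')
c=blobs(p,(0,140,40),(8,255,255),100,3)[0][:,0]/.64
print(c.min(0),c.max(0))
def off(uv,z):
    P=onz(m,np.array([uv])*.64,z,True)[0]; tcp=np.array([.4931,.3087]); a=np.radians(66.3-90)
    v=(P[:2]-tcp)*1000; return np.round([v@[np.cos(a),np.sin(a)],v@[-np.sin(a),np.cos(a)]],1)
for uv in([343.5,242],[458.5,242],[401,232.5],[401,237]): print(uv,off(uv,.027),off(uv,.003))
crop=p[130:190,190:320,::-1]; cv2.imwrite('pics/c15.png',cv2.resize(crop,None,fx=6,fy=6,interpolation=cv2.INTER_CUBIC))
E
```

```text
[343.75   232.8125] [456.25   260.9375]
[343.5, 242] [-39.8 -22.9] [-36.6 -25.7]
[458.5, 242] [-40.   25.8] [-36.7  28.9]
[401, 232.5] [-43.8   1.4] [-41.    1.6]
[401, 237] [-41.9   1.4] [-38.9   1.6]
```

View pics/c15.png

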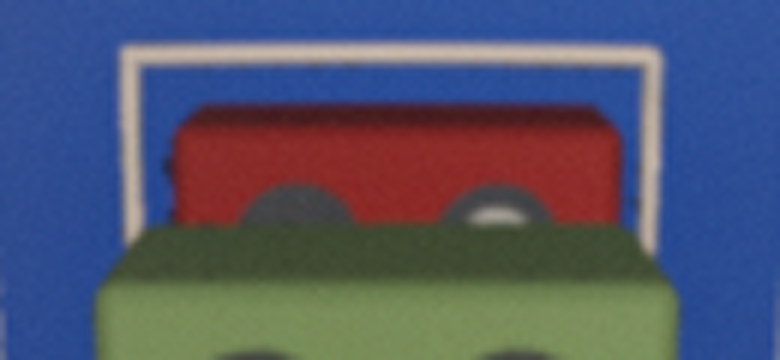

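The red tray's centre is 1.4 mm to the +x side of the tool and level along its length, which matches the release pose. I'll correct for that and lower.

Emit:
drive_tool --steps '[0.0014,0,0.015,0,0,0,1,0,0,0.012,0,0,0,1,0,0,0.008,0,0,0,1,0,0,0,0,0,0,1,0,0,0,0,0,0,1,0,0,0,0,0,0,1]'

```text
clock: 20.53
eef_pos: [0.4945, 0.3107, 0.1165]
tool_rot: [0.838, 0.546, 0.0, 0.0]
ft_force: [-0.3, -0.1, 0.1]
grip_width: 0.0424
```

```bash
python3 snap.py wrist w16; python3 plan.py 0.4937,0.3099,0.1105,66.2,1,1; python3 - <<'E'
from h import *
p,d,m=load('w16.npz')
cv2.imwrite('pics/c16.png',cv2.resize(p[120:220,180:330,::-1],None,fx=5,fy=5,interpolation=cv2.INTER_CUBIC))
E
```

```text
t20.58 [0.4947 0.3109 0.1167] yaw 66.2 tilt 0.08 w 0.0425 [-0.2  0.1 -1.4] [ 0.56  0.54 -0.05  0.97 -0.    0.98]
t20.58 [0.4947 0.3109 0.1167] yaw 66.2 tilt 0.08 w 0.0425 [-0.2  0.1 -1.4] [ 0.56  0.54 -0.05  0.97 -0.    0.98]
[-0.0013, -0.0005, 0.0062, 0, 0, 0, 1]
```

View pics/c16.png

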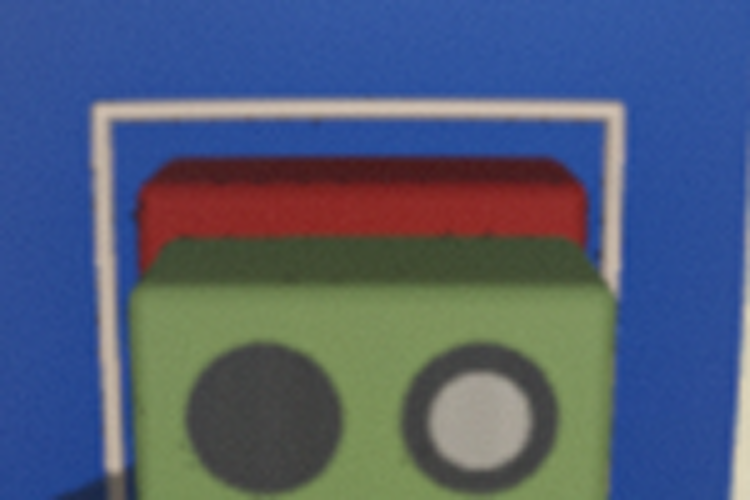

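The green tray sits about 1.1 mm to the right of the red one (crop mid-lines 373 against 362), which agrees with the pose reading.

Emit:
drive_tool --steps '[-0.0012,0,0.003,0,0,0,1,0,0,0.0015,0,0,0,1,0,0,0,0,0,0,1,0,0,0,0,0,0,1]'

```text
clock: 20.92
eef_pos: [0.4935, 0.31, 0.1114]
tool_rot: [0.837, 0.547, -0.0, -0.0]
ft_force: [0.3, -0.3, -1.4]
grip_width: 0.0425
```

```bash
python3 snap.py wrist w17; python3 plan.py 0.4937,0.3099,0.1105,66.2,1,1; python3 - <<'E'
from h import *
p,d,m=load('w17.npz')
cv2.imwrite('pics/c17.png',cv2.resize(p[120:220,180:330,::-1],None,fx=5,fy=5,interpolation=cv2.INTER_CUBIC))
E
```

```text
t20.97 [0.4936 0.3101 0.1115] yaw 66.3 tilt 0.00 w 0.0427 [-0.4  1.3 -1.5] [ 0.56  0.55 -0.06  0.96 -0.    0.97]
t20.97 [0.4936 0.3101 0.1115] yaw 66.3 tilt 0.00 w 0.0427 [-0.4  1.3 -1.5] [ 0.56  0.55 -0.06  0.96 -0.    0.97]
[-0.0001, 0.0002, 0.001, 0, 0, 0.1, 1]
```

View pics/c17.png

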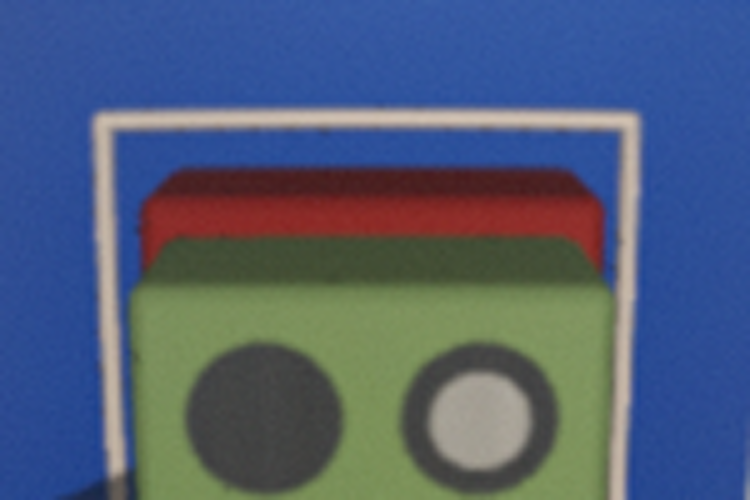

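Now centred, with the mid-lines at 373 and 372. I'll lower 1 mm and release.

Emit:
drive_tool --steps '[0,0,0.001,0,0,0,1,0,0,0,0,0,0,1,0,0,0,0,0,0,-0.1,0,0,0,0,0,0,-0.5,0,0,0,0,0,0,-0.5,0,0,0,0,0,0,-0.5,0,0,0,0,0,0,-0.5]'

```text
clock: 21.55
eef_pos: [0.4937, 0.3101, 0.1105]
tool_rot: [0.837, 0.547, 0.0, 0.0]
ft_force: [-1.4, -0.2, -0.3]
grip_width: 0.0639
```

Emit:
drive_tool --steps '[0,0,-0.015,0,0,0,-0.5,0,0,-0.03,0,0,0,-0.5,0,-0.01,-0.035,0,0,0,-1,0,-0.03,-0.02,0,0,0,-1,0,-0.03,-0.01,0,0,0,-1,0,0,0,0,0,0,-1,0,0,0,0,0,0,-1]'

```text
clock: 22.13
eef_pos: [0.4289, 0.339, 0.2216]
tool_rot: [0.837, 0.548, 0.001, 0.0]
ft_force: [0.8, -0.1, 0.8]
grip_width: 0.0854
```

```bash
python3 snap.py wrist w18; python3 plan.py 0.36,0.27,0.25,66.2,-1
```

```text
t22.18 [0.4294 0.3384 0.2207] yaw 66.3 tilt 0.06 w 0.0857 [-0.3 -0.6  0.3] [ 0.67  0.38 -0.02  1.17 -0.    1.08]
t22.18 [0.4294 0.3384 0.2207] yaw 66.3 tilt 0.06 w 0.0857 [-0.3 -0.6  0.3] [ 0.67  0.38 -0.02  1.17 -0.    1.08]
[-0.03, -0.012, -0.01, 0, 0, 0, -1, -0.03, -0.012, -0.01, 0, 0, 0.1, -1, -0.0305, -0.012, -0.0094, 0, 0, 0, -1]
```

View pics/w18.png

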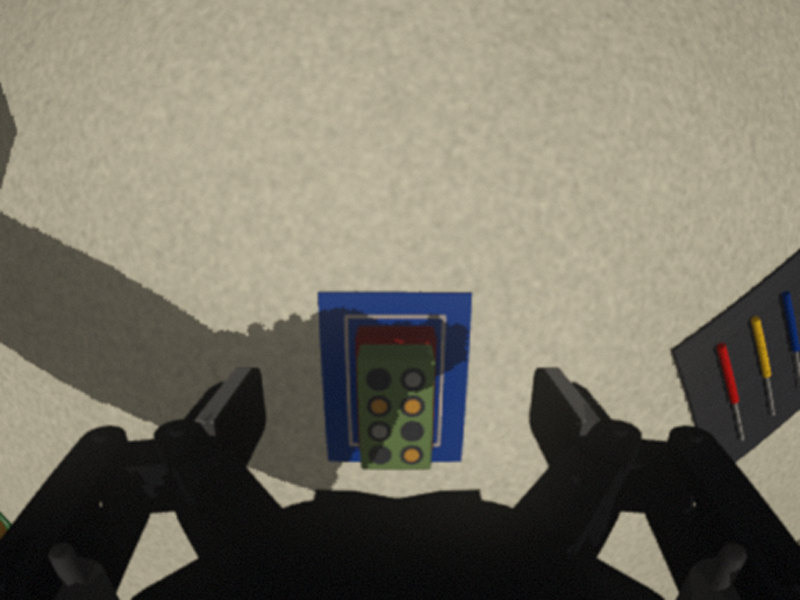

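The green tray rests square on the red one at (397,405). I'll back away and check from the fixed cameras.

Emit:
drive_tool --steps '[-0.03,-0.012,-0.01,0,0,0,-1,-0.03,-0.012,-0.01,0,0,0,-1,-0.03,-0.012,-0.01,0,0,0,-1,-0.03,-0.012,-0.01,0,0,0,-1,0,0,0,0,0,0,-1,0,0,0,0,0,0,-1]'

```text
clock: 22.68
eef_pos: [0.3374, 0.2465, 0.2605]
tool_rot: [0.838, 0.546, 0.0, 0.0]
ft_force: [0.4, -0.1, -0.1]
grip_width: 0.0851
```

```bash
python3 snap.py top t2; python3 snap.py scene s2; python3 - <<'E'
from h import *
p,d,m=load('t2.npz')
for k in blobs(p,(35,50,40),(60,170,255),300,9): print('green',rect(m,k,.053),np.round(k[:,0].mean(0)/.64))
cv2.imwrite('pics/t2a.png',cv2.resize(p[195:290,70:160,::-1],None,fx=6,fy=6,interpolation=cv2.INTER_CUBIC))
cv2.imwrite('pics/t2b.png',cv2.resize(p[165:270,325:450,::-1],None,fx=5,fy=5,interpolation=cv2.INTER_CUBIC))
E
```

```text
t22.73 [0.3381 0.2473 0.2603] yaw 66.2 tilt 0.05 w 0.0851 [0.6 0.6 0.3] [ 0.63  0.11 -0.28  1.19 -0.    1.05]
t22.78 [0.3383 0.2477 0.2601] yaw 66.2 tilt 0.03 w 0.0856 [ 0.5  0.9 -0.4] [ 0.63  0.11 -0.27  1.19 -0.    1.05]
green [492.  309.4  77.   47.9 -23.8] [169. 384.]
green [ 524.  -303.2  134.6   81.6  -74. ] [647. 368.]
```

View pics/t2a.png

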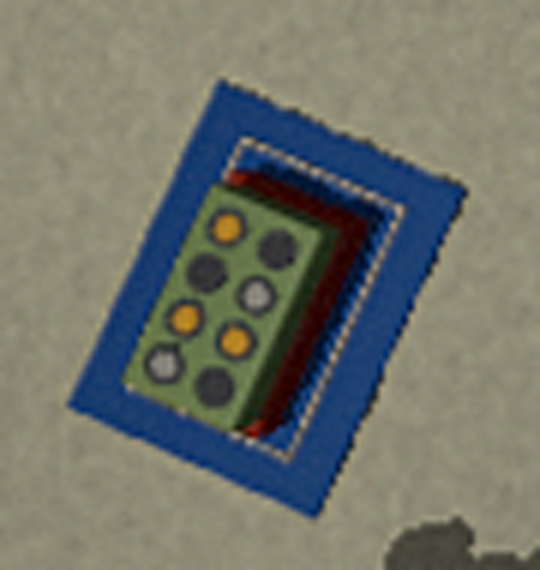

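View pics/t2b.png

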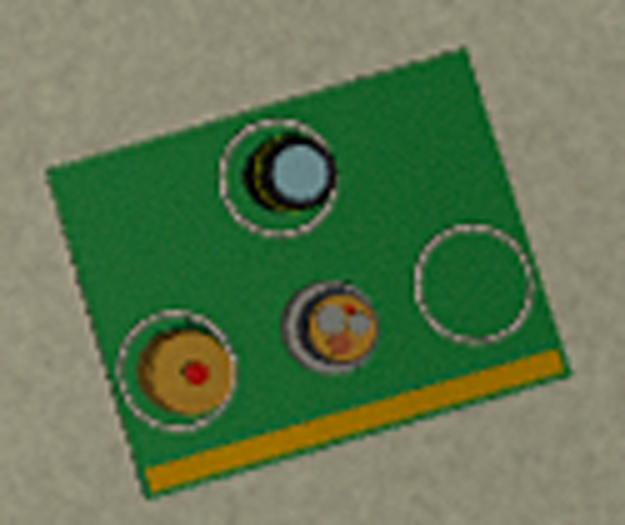

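View pics/s2.png

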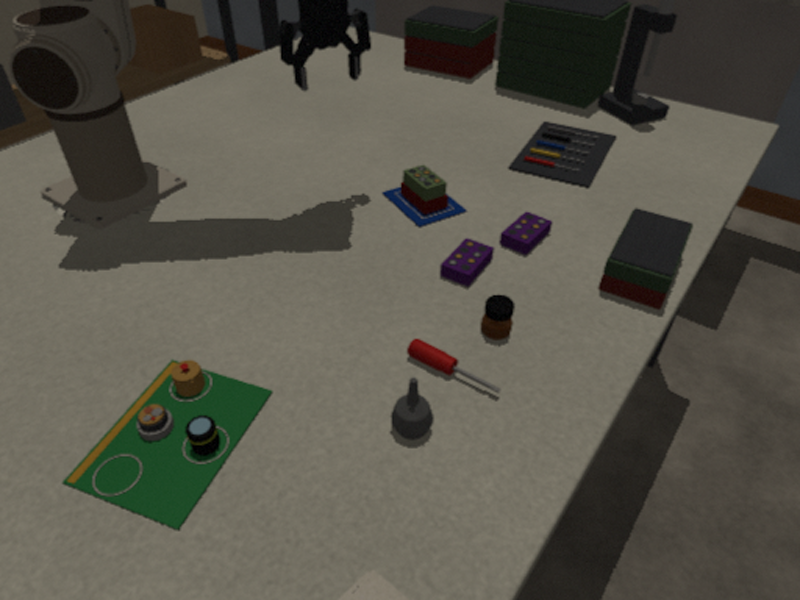

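```bash
python3 - <<'E'
from h import *
p,d,m=load('t2.npz')
print('knob',onz(m,[[325+195.5/5-.4,165+373.5/5-.4]],.038)*1000,'ring 504,-226.7')
print('lens',onz(m,[[325+300/5-.4,165+173/5-.4]],.037)*1000,'ring 588,-273.2')
print('holder',onz(m,[[325+331/5-.4,165+327/5-.4]],.015)*1000)
E
python3 - <<'E'
from workcell import job_done
print(job_done())
E
```

```text
knob [[ 504.06478498 -226.24976776   38.        ]] ring 504,-226.7
lens [[ 588.59177789 -272.91687607   37.        ]] ring 588,-273.2
holder [[ 523.12546549 -290.72733979   15.        ]]
the job is handed in; nothing more can be done
None
```

I set out the bench as asked and handed the job in at about 23 s of the 109 s allowed. The order was the pot to the left ring, the loupe to the back ring, the red tray to the pad, then the green tray on top.

**Last checks (top and scene cameras):**
- **Pot and loupe:** each is within about 1 mm of its ring's centre.
- **Right ring:** it is empty.
- **Red tray:** it is inside the white outline, square to within about 0.5°.
- **Green tray:** it stands on the red one, with centres within about 1 mm and yaw at −23.8° for both.
- **Left alone:** the blower, jar, screwdriver and both purple trays look unmoved.

**Disagreements:** the wrist and top cameras differed by 1 to 4 mm in y on positions, so I used values between the two and the arm's own release pose. The gripper opening read about 2 mm under the true widths on every grasp. No check failed, and the robot was clear of everything at hand-in.

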